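Leak check of a bottle with a swivel inspection mirror

TASK

Check the capped white bottle for leaks: lift it off its black pad, turn it upside down in the air, then stand it upright on the pad again, setting it down before you let go. Then take the orange knob of the sprung inspection mirror and turn the mirror until the small bench camera sees the bottle's red seal band in the middle of the mirror (the yellow pointer then points straight at the bottle), and finish while still holding the mirror at that angle. Leave everything else on the bench as it is.

Things in the scene. Friction and masses are not known exactly. Their poses are not given: they have to be found in the camera images.
- bottle: Loose, capped, round white bottle with a blue label, about 250 g, 138 mm tall: body 52 mm in diameter up to 98 mm, shoulder to 110 mm, neck with a red seal band 37 mm in diameter (108 to 120 mm), black cap 34 mm in diameter (122 to 138 mm). Origin at the centre of its underside, z axis up through the cap. It starts upright on the pad, within 10 mm of its centre.
- pad: Flat black rubber disc fixed to the bench, 110 mm in diameter, 4 mm thick. Origin at the centre of its underside, at bench height.
- band (a point): Centre of the red seal band of the bottle (the marker), 114 mm up the bottle's axis.
- mirror: Swivel mirror on the fixed stand: upright plate 80 mm wide, 10 mm thick, 79 to 149 mm above the bench, turning about a vertical axis in the middle of its shiny face. Origin on that axis at bench height, z up, x out of the shiny face (its normal). A rod at 143 mm runs 85 mm out of its back (-x) to the knob. From its rest it turns up to 1.4 rad counter-clockwise seen from above.
- knob (a point): Grip point on the orange knob, an upright cylinder 18 mm in diameter, 138 to 193 mm above the bench, free all round and above; the point is on its axis, 175 mm above the bench, 85 mm from the mirror's axis. A spring pulls the mirror back to its rest stop (1.4 N at the knob at rest, up to 3.5 N at full turn): let go, it swings back.
- lens (a point): Front of the lens of the small black bench camera, 114 mm above the bench, fixed on the stand 148 mm from the mirror's axis and looking straight at the mirror's axis. Camera body about 55 x 40 x 44 mm behind the lens, its top at 136 mm; the lens barrel is 30 mm in diameter.
- view (a point): Point on the mirror's axis, 114 mm up; its x axis points along the camera's line of sight after reflection in the mirror (level; z up). It turns twice as far as the mirror; at rest it points 10 degrees counter-clockwise (from above) of the direction to the lens. The 85 mm yellow pointer below the mirror, 52 mm above the bench, shows it. The band is seen mid-mirror when this axis points at it.
- screwdriver: Bystander: screwdriver with red handle, 190 mm long, lying on the bench. Origin under its middle.
- glue: Bystander: yellow glue bottle with red cap, 60 mm in diameter, 170 mm tall, standing. Origin at the centre of its underside.
- tape: Bystander: roll of blue tape lying flat, 100 mm in diameter, 25 mm high. Origin at the centre of its underside.
- can: Bystander: green can, 64 mm in diameter, 180 mm tall, standing. Origin at the centre of its underside.
- bin: Bystander: yellow open bin 120 x 100 x 60 mm. Origin at the centre of its underside.
- wrench: Bystander: steel wrench 160 mm long, lying on the bench. Origin under its middle.
- plane: Bystander: wooden hand plane 160 x 50 x 60 mm. Origin at the centre of its underside.

How it is judged:
By the outcome, as a careful person would: the job done as asked, in the order asked, and still so for the second after the job is handed in, while the arm keeps its last pose, push and grip.
It also fails if it takes over 67 s, if anything falls off the work surface, if the arm or the gripper's body presses on something with over 40 N, if the wrist force passes 120 N, or if a joint passes its speed limit or range.

ROBOT

A 7-joint arm with a two-finger parallel gripper is mounted at the origin on the work surface. World frame = base frame: x ahead of the robot, y to its left, z up, the work surface at z = 0. Lengths are in m, angles in rad, forces in N, time in s.
With the tool pointing down it reaches from about 0.4 to 0.85 m from the base axis. Payload 10.4 kg.
Tool frame: the origin (TCP) lies midway between the tips of the shut fingers; the grasp point (between the pads) lies 19 mm behind it (manip.grasp_offset is the distance from the TCP to the grasp point, in m); z points along the fingers, y is the line along which they close (so a half turn about z gives the same grasp; the last joint's range is limited). The gripper opens to 85 mm and grips with 20 to 120 N. Pads are 22 mm wide; open, the fingers measure 114 mm over their backs; the gripper's body (76 mm by 85 mm) begins 54 mm behind the grasp point. The pads swing forward as they close: fully open they stand 13 mm farther back than shut.
Start: joints at [-1.259, 0.332, -0.065, 1.46, 0.022, 1.35, -0.088], TCP at [0.205, 0.59, 0.231] pointing down, gripper open.
Joint ranges: [-2.6, 2.6], [-0.5, 2.12], [-1.47, 1.34], [0.16, 2.42], [-1.27, 4.41], [0.06, 2.06], [-2.6, 2.6]. Speed limits (rad/s): [2.22, 2.22, 2.79, 2.79, 3.14, 3.14, 3.14].

INTERFACE

Orientations are given as a unit quaternion [x, y, z, w].
In Python, from workcell import manip, cams gives the robot as it stands (manip), with the cameras (cams).
- The arm moves only by the tool jog_arm, called as name(argument=value, ...) on one line, values as JSON. Schema: {"type":"object","properties":{"offsets":{"type":"array","items":{"type":"array","prefixItems":[{"type":"array","items":{"type":"number"},"minItems":3,"maxItems":3},{"type":"array","items":{"type":"number"},"minItems":3,"maxItems":3},{"type":"number"}],"minItems":3,"maxItems":3},"minItems":1,"maxItems":20},"clamp_n":{"type":"number"},"only":{"type":"string"},"quiet":{"type":"boolean"},"lines":{"type":"string"}},"required":["offsets"],"additionalProperties":false}. offsets is a list of rows, 1 to 20 of them, each written [[rx, ry, rz], [dx, dy, dz], opening]: a rotation vector rx, ry, rz in rad, then dx, dy, dz in m, then the opening from 0.0 (shut) to 1.0 (fully open); each row is the pose to reach, as a shift and turn from the pose commanded when the call began, along the tool's axes at that moment; what a row does not reach only later rows make up. A row lasts 1/8 s, in which the tool goes at most 0.0625 m and 0.188 rad, less where a joint would pass 70% of its speed; a pose out of reach is approached as far as the arm can. The fingers move at their own pace and stop on an object; clamp_n is the grip in N (left out, the last holds). Time passes only in rows, so rows that do not move let the fingers close. The tool returns the time, the measured TCP pose, the force, the opening and the grip force at its end. only (a regular expression) keeps the lines of the reply that match it, lines (a string "A,B") keeps lines A to B, and quiet returns only ok. Input that does not fit is refused with a message, and nothing moves.
- manip.get_obs(): the state, without advancing time (a new reading comes with each control period).
- cams.camera(name): name is "side" or "top"; returns the picture (480x640x3 uint8, blue, green, red); there is no depth.
- cams.calibration(name): a dict with "fx", "fy", "cx", "cy" (pixels), "k1" (the pictures are not rectified: a ray, as slopes to the right and down, at radius r is drawn at 1 + k1 r^2 times it, then the intrinsics apply), "world_from_camera" (4x4, takes a point from camera to world coordinates). Camera axes: x right, y up, looking along -z (the intrinsics and any distortion apply to the point x, -y, -z); pixel columns grow to the right and rows downward; lengths in m; the calibration is good to about 2 mm. A picture is of the moment at which its call begins. calibration takes no time and is no camera call.
- manip.hand_in(): hands the job in; it is judged then, once.
The state is a dict: "clock": time; "joint_pos": joint angles; "joint_velocities": joint speeds; "tau": joint torques, N m; "position": TCP position; "ee_rot": TCP orientation; "ft_force": force on the tool from outside, world axes, zero at the start; "torque": the same for the moment, N m; "grip_width": opening from 0.0 (shut) to 1.0 (fully open); "grasp_force": force on a finger pad.
Only numpy, scipy, OpenCV 4.12 (cv2) and the standard library are available. Lean on these libraries where they do the work, as an engineer would, in place of code of your own. Each camera call takes 0.05 s, during which the arm holds its last target. There are 200 camera calls.

## Working session

There is one attempt and no reset: what is moved stays moved. The work goes in short steps, Python scripts to look and compute and a tool call to move; the robot and the scene stay as the last step left them, time stands still between calls to the robot, and variables do not carry over. Pictures are saved under pics/ and viewed, at most 10 in all, crops included, and the job is handed in when it is done.

```bash
ls; mkdir -p pics; python3 - <<'E'
from workcell import manip, cams
import cv2
for n in("side","top"):
    cv2.imwrite(f"pics/{n}0.png",cams.camera(n)); print(n,cams.calibration(n))
o=manip.get_obs(); print(o, manip.grasp_offset)
E
```

```text
pics
workcell.py
side {'fx': 433.21419360935704, 'fy': 433.21419360935704, 'cx': 329.201539816203, 'cy': 236.4697840784635, 'k1': -0.08038103713581814, 'world_from_camera': array([[ 0.83324597,  0.3741012 , -0.40712338,  0.03511568],
       [-0.55263493,  0.54060802, -0.63430088, -0.76996402],
       [-0.01719856,  0.75351925,  0.65720084,  0.92992431],
       [ 0.        ,  0.        ,  0.        ,  1.        ]])}
top {'fx': 571.0253769824803, 'fy': 571.0253769824803, 'cx': 311.4147864455234, 'cy': 248.2242989924199, 'k1': -0.0862832362781057, 'world_from_camera': array([[ 8.65137854e-04,  9.96385685e-01, -8.49400819e-02,
         4.21118103e-01],
       [-9.99724744e-01, -1.12968351e-03, -2.34341686e-02,
        -1.55684556e-02],
       [-2.34454255e-02,  8.49369755e-02,  9.96110447e-01,
         1.45285524e+00],
       [ 0.00000000e+00,  0.00000000e+00,  0.00000000e+00,
         1.00000000e+00]])}
{'clock': 0.1, 'joint_pos': array([-1.25856093,  0.33277772, -0.06466537,  1.46086225,  0.02158452,
        1.34989311, -0.08849279]), 'joint_velocities': array([-8.72566815e-04, -9.22555705e-04,  7.41328000e-04, -1.70762674e-03,
       -8.82430502e-05, -1.96526206e-05,  8.93605395e-04]), 'tau': array([ 1.70875792e-03, -6.26739979e+01,  4.92280663e-02, -3.92431784e+01,
        1.63084612e-02,  6.96478135e-03, -3.26776285e-05]), 'position': array([0.20529101, 0.58996759, 0.23061238]), 'ee_rot': array([ 1.66641415e-01,  9.86017368e-01, -6.18129310e-04, -7.74946539e-05]), 'ft_force': array([-0.98977725,  0.87230495, -0.10618154]), 'torque': array([ 0.02326627, -0.02068663,  0.03088427]), 'grasp_force': 0.0, 'grip_width': 0.9990752664762897} 0.0187
```

View pics/top0.png

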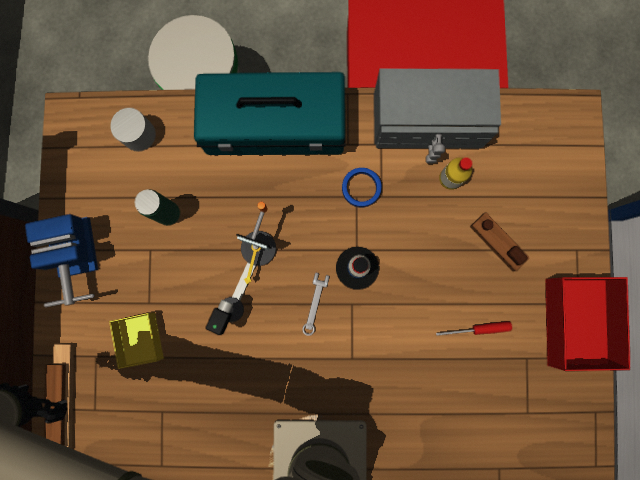

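View pics/side0.png

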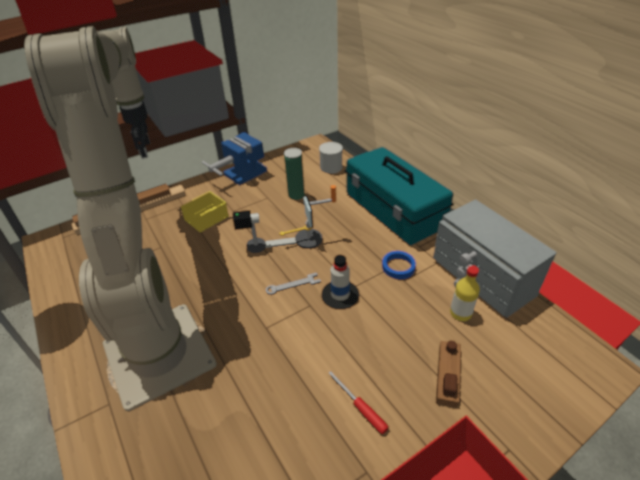

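The top view shows the pad and bottle at about (358,267), the orange knob at (262,206), the mirror at about (254,240), the bench camera at (220,318) and the yellow pointer from (256,245) to (248,285). In the side view the red band is at about (340,267) and the knob at (333,194).

```bash
cat > h.py <<'E'
import numpy as np, cv2
from workcell import manip, cams
def ray(n,uv):
    c=cams.calibration(n); K=np.array([[c['fx'],0,c['cx']],[0,c['fy'],c['cy']],[0,0,1.]])
    p=cv2.undistortPoints(np.array([[uv]],float),K,np.array([c['k1'],0,0,0.]))[0,0]
    T=c['world_from_camera']; return T[:3,3],T[:3,:3]@np.array([p[0],-p[1],-1])
def plane(n,uv,z):
    o,d=ray(n,uv); return o+d*(z-o[2])/d[2]
def tri(a,b):
    (o1,d1),(o2,d2)=ray("side",a),ray("top",b)
    s=np.linalg.lstsq(np.c_[d1,-d2],o2-o1,rcond=None)[0]
    p,q=o1+d1*s[0],o2+d2*s[1]; return (p+q)/2,np.linalg.norm(p-q)
def proj(n,P):
    c=cams.calibration(n); p=np.linalg.inv(c['world_from_camera'])@np.r_[P,1]
    x,y=p[0]/-p[2],-p[1]/-p[2]; f=1+c['k1']*(x*x+y*y)
    return c['fx']*x*f+c['cx'],c['fy']*y*f+c['cy']
def blobs(im,lo,hi,box,amin=8):
    x0,y0,x1,y1=box; h=cv2.cvtColor(im[y0:y1,x0:x1],cv2.COLOR_BGR2HSV)
    m=cv2.inRange(h,np.array(lo),np.array(hi)); n,l,s,c=cv2.connectedComponentsWithStats(m)
    return [((c[i]+[x0,y0]).round(1).tolist(),(s[i]+[x0,y0,0,0,0]).tolist()) for i in range(1,n) if s[i,4]>=amin]
E
python3 - <<'E'
from h import *
S=cv2.imread("pics/side0.png");T=cv2.imread("pics/top0.png")
print("knobT",blobs(T,(3,150,120),(16,255,255),(245,195,280,225)))
print("knobS",blobs(S,(3,150,80),(16,255,255),(320,180,350,210)))
print("bandT",blobs(T,(0,120,60),(6,255,255),(330,240,390,295),3),blobs(T,(170,120,60),(180,255,255),(330,240,390,295),3))
print("bandS",blobs(S,(0,120,60),(6,255,255),(320,250,360,305),3),blobs(S,(170,120,60),(180,255,255),(320,250,360,305),3))
print("darkT",blobs(T,(0,0,0),(180,255,45),(325,235,395,300),50))
print("yelT",blobs(T,(20,150,100),(35,255,255),(235,235,275,300),5))
im=np.hstack([cv2.resize(T[190:340,195:395],(800,600),interpolation=cv2.INTER_CUBIC)])
cv2.imwrite("pics/topc.png",im)
cv2.imwrite("pics/sidec.png",cv2.resize(S[180:310,220:390],(785,600),interpolation=cv2.INTER_CUBIC))
E
```

```text
knobT [([264.0, 195.0], [249, 195, 31, 1, 31]), ([262.0, 210.9], [245, 198, 35, 27, 749])]
knobS [([333.1, 192.4], [331, 185, 5, 17, 76])]
bandT [([356.4, 268.0], [352, 258, 14, 16, 36])] []
bandS [([339.7, 267.4], [334, 264, 13, 7, 52])] []
darkT [([356.6, 268.0], [336, 247, 43, 42, 1004]), ([360.5, 264.2], [354, 257, 14, 15, 162])]
yelT [([251.3, 264.5], [245, 246, 16, 38, 131])]
```

View pics/topc.png

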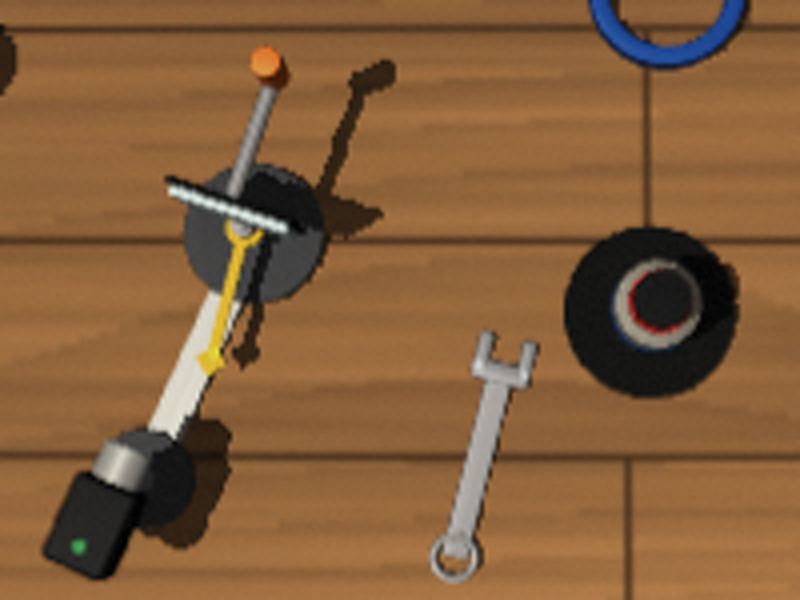

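View pics/sidec.png

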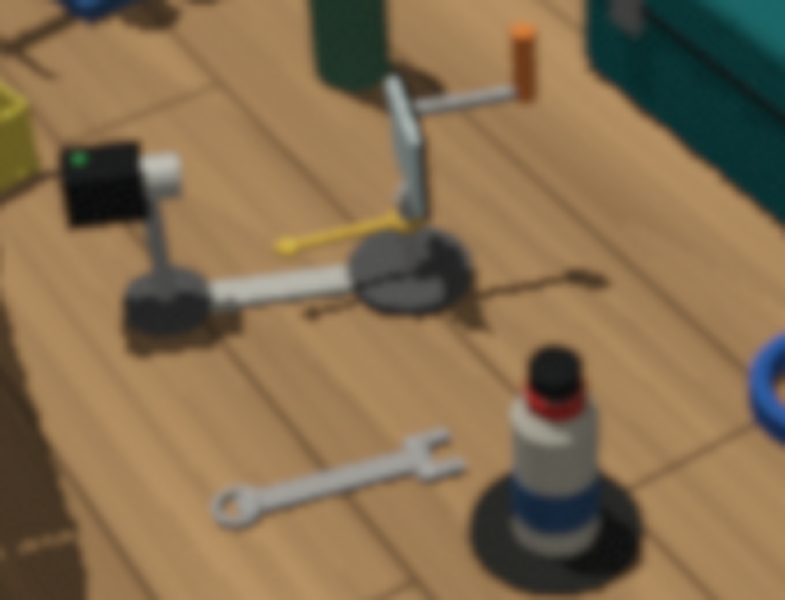

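The crops show the knob top at full-image (261.2,205.2), the cap centre at (360.5,264.2), and the pointer hub at (255.5,247.7) with its tip at (247.3,280.2). The stand disc is at (258.7,248), the lens front at about (227.5,302.3), and the pad centre at (357.3,267.7).

```bash
python3 - <<'E'
from h import *
np.set_printoptions(precision=4,suppress=True)
k=plane("top",(261.2,205.2),.193); print("knob",k, plane("side",(333.1,186.5),.193))
cap=plane("top",(360.5,264.2),.142); print("cap",cap)
print("bandS", plane("side",(339.7,267.4),.118),"tri",tri((339.7,267.4),(359.9,264.7)))
print("pad",plane("top",(357.3,267.7),.004))
ax=plane("top",(258.7,248),.008); hub=plane("top",(255.5,247.7),.052); tip=plane("top",(247.3,280.2),.052)
lens=plane("top",(227.5,302.3),.114)
print("disc",ax,"hub",hub,"tip",tip,"lens",lens)
ang=lambda a,b: np.degrees(np.arctan2(*(b-a)[1::-1]))
for a in(ax,hub):
  print("d knob",np.linalg.norm((k-a)[:2]),"d lens",np.linalg.norm((lens-a)[:2]),"ang knob->ax",ang(k,a),"lens",ang(a,lens),"pointer",ang(a,tip),"bottle",ang(a,cap))
# obstacles
print("can",plane("top",(149,201),.18),"wrench",plane("top",(322,280),.01),"tape",plane("top",(362,187),.025),"glue",plane("top",(464,165),.17),"toolbox",plane("top",(270,120),.15))
from scipy.spatial.transform import Rotation as R
o=manip.get_obs();print(R.from_quat(o['ee_rot']).as_matrix())
E
```

```bash
cat >> h.py <<'E'
from scipy.spatial.transform import Rotation as R
np.set_printoptions(precision=4,suppress=True)
def rot(heading,tilt,flip=0):
    """tool z along heading (deg), tilted down; y horizontal, 90deg clockwise of heading; flip: rolled pi"""
    a,t=np.radians([heading,tilt]); z=np.array([np.cos(a)*np.cos(t),np.sin(a)*np.cos(t),-np.sin(t)])
    y=np.array([np.sin(a),-np.cos(a),0])*(-1 if flip else 1)
    return R.from_matrix(np.c_[np.cross(y,z),y,z])
def goal(P,Rg,grasp=True):
    """row (rotvec, shift) in present tool axes to bring grasp point (or TCP) to P"""
    o=manip.get_obs(); R0=R.from_quat(o['ee_rot']); P=np.array(P,float)
    if grasp: P=P+Rg.apply([0,0,manip.grasp_offset])
    print("row",np.r_[(R0.inv()*Rg).as_rotvec(),R0.inv().apply(P-o['position'])].round(4), "j",o['joint_pos'].round(2))
E
python3 - <<'E'
from h import *
goal([.45,.05,.45],rot(60,80),0)
goal([.40,-.25,.45],rot(60,80),0)
E
```

```text
row [-0.1544  0.1281  1.7545 -0.4086 -0.4298 -0.2188] j [-1.26  0.33 -0.06  1.46  0.02  1.35 -0.09]
row [-0.1544  0.1281  1.7545 -0.4599 -0.7296 -0.2185] j [-1.26  0.33 -0.06  1.46  0.02  1.35 -0.09]
```

jog_arm(offsets=[[[0,0,0.5],[-0.1,-0.12,-0.15],1],[[-0.07,0.06,0.9],[-0.41,-0.43,-0.22],1],[[-0.07,0.06,0.9],[-0.41,-0.43,-0.22],1],[[-0.07,0.06,0.9],[-0.41,-0.43,-0.22],1],[[-0.07,0.06,0.9],[-0.41,-0.43,-0.22],1],[[-0.07,0.06,0.9],[-0.41,-0.43,-0.22],1],[[-0.15,0.13,1.75],[-0.41,-0.43,-0.22],1],[[-0.15,0.13,1.75],[-0.41,-0.43,-0.22],1],[[-0.15,0.13,1.75],[-0.46,-0.73,-0.22],1],[[-0.15,0.13,1.75],[-0.46,-0.73,-0.22],1],[[-0.15,0.13,1.75],[-0.46,-0.73,-0.22],1],[[-0.15,0.13,1.75],[-0.46,-0.73,-0.22],1],[[-0.15,0.13,1.75],[-0.46,-0.73,-0.22],1],[[-0.15,0.13,1.75],[-0.46,-0.73,-0.22],1],[[-0.15,0.13,1.75],[-0.46,-0.73,-0.22],1],[[-0.15,0.13,1.75],[-0.46,-0.73,-0.22],1],[[-0.15,0.13,1.75],[-0.46,-0.73,-0.22],1],[[-0.15,0.13,1.75],[-0.46,-0.73,-0.22],1]])

```text
clock: 2.35
position: [0.4003, -0.249, 0.4511]
ee_rot: [0.861, 0.501, 0.074, -0.046]
ft_force: [0.5, -1.0, 0.6]
grip_width: 0.995
grasp_force: 0.0
```

```bash
python3 - <<'E'
from h import *
goal([.40,-.25,.40],rot(60,20))
goal([.40,-.25,.30],rot(60,20))
E
```

```text
row [-0.0083  1.0475  0.0034  0.0063  0.0006  0.0595] j [-0.69 -0.19  1.11  1.46 -0.01  1.75 -0.1 ]
row [-0.0083  1.0475  0.0034 -0.011   0.001   0.158 ] j [-0.69 -0.19  1.11  1.46 -0.01  1.75 -0.1 ]
```

jog_arm(offsets=[[[0,0.2,0],[0,0,0.02],1],[[0,0.4,0],[0,0,0.03],1],[[0,0.6,0],[0,0,0.05],1],[[0,0.8,0],[0,0,0.06],1],[[0,1.05,0],[0,0,0.06],1],[[0,1.05,0],[0,0,0.06],1],[[0,1.05,0],[0,0,0.06],1],[[0,1.05,0],[0,0,0.06],1],[[0,1.05,0],[0,0,0.06],1]])

```text
clock: 3.48
position: [0.3727, -0.169, 0.4257]
ee_rot: [0.722, 0.405, 0.493, -0.267]
ft_force: [0.1, 0.3, -0.1]
grip_width: 1.005
grasp_force: 0.0
```

```bash
python3 - <<'E'
from h import *
goal([.40,-.25,.40],rot(60,20))
E
```

```text
row [ 0.0371  0.0315  0.0002 -0.0442  0.065  -0.0218] j [-0.57 -0.5   1.34  1.9  -0.69  1.58  0.21]
```

```bash
python3 - <<'E'
from h import *
for az in(-35,-60,-90,-120,-150):
    a=np.radians(az); goal([.47*np.cos(a),.47*np.sin(a),.45],rot(az+90,85),0)
E
```

```text
row [-0.0218 -1.1033  0.0529 -0.0075  0.0641 -0.0819] j [-0.57 -0.5   1.34  1.9  -0.69  1.58  0.21]
row [-0.2957 -1.0835  0.4212 -0.0796  0.0096 -0.2642] j [-0.57 -0.5   1.34  1.9  -0.69  1.58  0.21]
row [-0.6233 -1.0102  0.8606 -0.1436 -0.1563 -0.4302] j [-0.57 -0.5   1.34  1.9  -0.69  1.58  0.21]
row [-0.9475 -0.8793  1.2942 -0.167  -0.389  -0.4973] j [-0.57 -0.5   1.34  1.9  -0.69  1.58  0.21]
row [-1.2653 -0.6837  1.7178 -0.1438 -0.626  -0.4476] j [-0.57 -0.5   1.34  1.9  -0.69  1.58  0.21]
```

jog_arm(offsets=[[[-0.02,-1.1,0.05],[0,0.06,-0.08],1],[[-0.02,-1.1,0.05],[0,0.06,-0.08],1],[[-0.02,-1.1,0.05],[0,0.06,-0.08],1],[[-0.02,-1.1,0.05],[0,0.06,-0.08],1],[[-0.02,-1.1,0.05],[0,0.06,-0.08],1],[[-0.3,-1.08,0.42],[-0.08,0.01,-0.26],1],[[-0.3,-1.08,0.42],[-0.08,0.01,-0.26],1],[[-0.3,-1.08,0.42],[-0.08,0.01,-0.26],1],[[-0.62,-1.01,0.86],[-0.14,-0.16,-0.43],1],[[-0.62,-1.01,0.86],[-0.14,-0.16,-0.43],1],[[-0.62,-1.01,0.86],[-0.14,-0.16,-0.43],1],[[-0.62,-1.01,0.86],[-0.14,-0.16,-0.43],1],[[-0.95,-0.88,1.29],[-0.17,-0.39,-0.5],1],[[-0.95,-0.88,1.29],[-0.17,-0.39,-0.5],1],[[-0.95,-0.88,1.29],[-0.17,-0.39,-0.5],1],[[-0.95,-0.88,1.29],[-0.17,-0.39,-0.5],1],[[-1.27,-0.68,1.72],[-0.14,-0.63,-0.45],1],[[-1.27,-0.68,1.72],[-0.14,-0.63,-0.45],1],[[-1.27,-0.68,1.72],[-0.14,-0.63,-0.45],1],[[-1.27,-0.68,1.72],[-0.14,-0.63,-0.45],1]])

```text
clock: 5.98
position: [-0.413, -0.2311, 0.4547]
ee_rot: [0.863, -0.504, 0.038, 0.022]
ft_force: [-0.5, -1.1, 0.5]
grip_width: 1.005
grasp_force: 0.0
```

```bash
python3 - <<'E'
from h import *
for az in(-150,-120,-90,-60,-35):
    a=np.radians(az); goal([.47*np.cos(a),.47*np.sin(a),.45],rot(az+90,85),0)
E
```

```text
row [ 0.0018 -0.0002 -0.0091  0.0059 -0.0033  0.0053] j [ 1.   -0.47  1.12  1.45  0.36  1.84 -0.44]
row [ 0.0474  0.0001 -0.5307  0.2394 -0.0685  0.0257] j [ 1.   -0.47  1.12  1.45  0.36  1.84 -0.44]
row [ 0.0931  0.0003 -1.0523  0.4092 -0.2421  0.0404] j [ 1.   -0.47  1.12  1.45  0.36  1.84 -0.44]
row [ 0.1386  0.0006 -1.574   0.4698 -0.4776  0.0455] j [ 1.   -0.47  1.12  1.45  0.36  1.84 -0.44]
row [ 0.1765  0.0009 -2.0086  0.4241 -0.6759  0.0413] j [ 1.   -0.47  1.12  1.45  0.36  1.84 -0.44]
```

jog_arm(offsets=[[[0.05,0,-0.53],[0.24,-0.07,0.03],1],[[0.05,0,-0.53],[0.24,-0.07,0.03],1],[[0.05,0,-0.53],[0.24,-0.07,0.03],1],[[0.05,0,-0.53],[0.24,-0.07,0.03],1],[[0.09,0,-1.05],[0.41,-0.24,0.04],1],[[0.09,0,-1.05],[0.41,-0.24,0.04],1],[[0.09,0,-1.05],[0.41,-0.24,0.04],1],[[0.09,0,-1.05],[0.41,-0.24,0.04],1],[[0.14,0,-1.57],[0.47,-0.48,0.05],1],[[0.14,0,-1.57],[0.47,-0.48,0.05],1],[[0.14,0,-1.57],[0.47,-0.48,0.05],1],[[0.14,0,-1.57],[0.47,-0.48,0.05],1],[[0.18,0,-2.01],[0.42,-0.68,0.04],1],[[0.18,0,-2.01],[0.42,-0.68,0.04],1],[[0.18,0,-2.01],[0.42,-0.68,0.04],1],[[0.18,0,-2.01],[0.42,-0.68,0.04],1],[[0.18,0,-2.01],[0.42,-0.68,0.04],1]])

```text
clock: 8.1
position: [0.3893, -0.2622, 0.4516]
ee_rot: [0.884, 0.464, 0.039, -0.021]
ft_force: [-0.6, -0.6, 0.4]
grip_width: 1.004
grasp_force: 0.0
```

```bash
python3 - <<'E'
from h import *
for P in([.41,-.25,.35],[.41,-.25,.25],[.446,-.185,.11]):
  for tl in(60,20): goal(P,rot(60,tl))
E
```

```text
row [ 0.0235  0.4336 -0.0774  0.0205  0.0095  0.1201] j [-0.05 -0.07  0.58  1.45 -0.05  1.75 -0.09]
row [ 0.0508  1.1314 -0.0677  0.0295  0.0088  0.1111] j [-0.05 -0.07  0.58  1.45 -0.05  1.75 -0.09]
row [ 0.0235  0.4336 -0.0774  0.0115  0.0096  0.2197] j [-0.05 -0.07  0.58  1.45 -0.05  1.75 -0.09]
row [ 0.0508  1.1314 -0.0677  0.0206  0.0089  0.2107] j [-0.05 -0.07  0.58  1.45 -0.05  1.75 -0.09]
row [ 0.0235  0.4336 -0.0774  0.0726  0.0024  0.3658] j [-0.05 -0.07  0.58  1.45 -0.05  1.75 -0.09]
row [ 0.0508  1.1314 -0.0677  0.0817  0.0018  0.3568] j [-0.05 -0.07  0.58  1.45 -0.05  1.75 -0.09]
```

jog_arm(offsets=[[[0.02,0.2,-0.03],[0.02,0.01,0.06],1],[[0.02,0.43,-0.07],[0.02,0.01,0.12],1],[[0.02,0.43,-0.07],[0.02,0.01,0.12],1],[[0.03,0.6,-0.07],[0.02,0.01,0.14],1],[[0.04,0.8,-0.07],[0.02,0.01,0.16],1],[[0.05,0.95,-0.07],[0.02,0.01,0.16],1],[[0.05,1.13,-0.07],[0.025,0.01,0.16],1],[[0.05,1.13,-0.07],[0.025,0.01,0.16],1],[[0.05,1.13,-0.07],[0.025,0.01,0.16],1]])

```text
clock: 9.22
position: [0.4185, -0.2372, 0.2951]
ee_rot: [0.711, 0.41, 0.496, -0.284]
ft_force: [0.1, -0.3, 0.4]
grip_width: 1.004
grasp_force: 0.0
```

```bash
python3 - <<'E'
from h import *
goal([.41,-.25,.30],rot(60,20))
goal([.446,-.185,.11],rot(60,20))
E
```

```text
row [ 0.0028  0.0049  0.0023 -0.0007 -0.0009  0.0026] j [ 0.41  0.46  0.77  1.8  -1.16  1.97  0.86]
row [ 0.0028  0.0049  0.0023 -0.1531 -0.003   0.1382] j [ 0.41  0.46  0.77  1.8  -1.16  1.97  0.86]
```

```bash
python3 - <<'E'
from h import *
goal([.40,-.19,.30],rot(35,20))
goal([.40,-.19,.30],rot(35,0))
E
```

```text
row [-0.4068  0.0041  0.1525  0.0151 -0.0323  0.045 ] j [ 0.41  0.46  0.77  1.8  -1.16  1.97  0.86]
row [-0.4293  0.3477  0.0799  0.0215 -0.0318  0.0438] j [ 0.41  0.46  0.77  1.8  -1.16  1.97  0.86]
```

jog_arm(offsets=[[[-0.2,0,0.08],[0.01,-0.02,0.02],1],[[-0.41,0,0.15],[0.015,-0.03,0.045],1],[[-0.41,0,0.15],[0.015,-0.03,0.045],1]])

```text
clock: 9.6
position: [0.4162, -0.1792, 0.2948]
ee_rot: [0.781, 0.246, 0.549, -0.17]
ft_force: [-0.0, -0.7, 0.9]
grip_width: 0.998
grasp_force: 0.0
```

```bash
python3 - <<'E'
from h import *
print(manip.get_obs()['joint_pos'])
goal([.40,-.19,.30],rot(35,0))
goal([.40,-.19,.30],rot(35,-10))
goal([.496-.1*.82,-.0975-.1*.57,.11],rot(35,15))
E
```

```text
[ 0.2187 -0.0605  0.8439  2.2535 -1.198   1.4138  0.6317]
row [ 0.0048  0.3467  0.0031  0.0047 -0.0005 -0.0025] j [ 0.22 -0.06  0.84  2.25 -1.2   1.41  0.63]
row [ 0.0045  0.5212  0.0035  0.0076 -0.0005 -0.0039] j [ 0.22 -0.06  0.84  2.25 -1.2   1.41  0.63]
row [ 0.0051  0.0849  0.0025 -0.1679 -0.0224  0.0929] j [ 0.22 -0.06  0.84  2.25 -1.2   1.41  0.63]
```

jog_arm(offsets=[[[0,0.18,0],[0,0,0],1],[[0,0.35,0],[0.005,0,0],1],[[0,0.52,0],[0.008,0,0],1],[[0,0.52,0],[0.008,0,0],1]])

```text
clock: 10.1
position: [0.403, -0.1384, 0.3817]
ee_rot: [0.652, 0.191, 0.704, -0.209]
ft_force: [-34.8, -10.3, 16.4]
grip_width: 0.998
grasp_force: 0.0
```

```bash
python3 - <<'E'
from h import *
print(manip.get_obs()['joint_pos'])
goal([.496-.1*.82,-.0975-.1*.57,.11],rot(35,15))
goal([.496-.1*.77,-.0975-.1*.64,.11],rot(40,15))
E
```

```text
[-0.3263 -0.5011  1.3397  2.4141 -1.2645  1.2945  0.6763]
row [ 0.0362 -0.3391 -0.0068 -0.2771  0.0198 -0.0028] j [-0.33 -0.5   1.34  2.41 -1.26  1.29  0.68]
row [ 0.1236 -0.3388 -0.0148 -0.2771  0.0268 -0.0025] j [-0.33 -0.5   1.34  2.41 -1.26  1.29  0.68]
```

```bash
cat > kin.py <<'E'
import numpy as np, itertools
from scipy.spatial.transform import Rotation as R
from scipy.optimize import least_squares
D=[([-1.25856,.33278,-.06467,1.46086,.02158,1.34989,-.08849],(.2053,.58997,.2306),(.16664,.98602,-.0006,-.0001)),
([-.69,-.19,1.11,1.46,-.01,1.75,-.1],(.4003,-.249,.4511),(.861,.501,.074,-.046)),
([-.57,-.5,1.34,1.9,-.69,1.58,.21],(.3727,-.169,.4257),(.722,.405,.493,-.267)),
([1.,-.47,1.12,1.45,.36,1.84,-.44],(-.413,-.2311,.4547),(.863,-.504,.038,.022)),
([-.05,-.07,.58,1.45,-.05,1.75,-.09],(.3893,-.2622,.4516),(.884,.464,.039,-.021)),
([.41,.46,.77,1.8,-1.16,1.97,.86],(.4185,-.2372,.2951),(.711,.41,.496,-.284)),
([.2187,-.0605,.8439,2.2535,-1.198,1.4138,.6317],(.4162,-.1792,.2948),(.781,.246,.549,-.17)),
([-.3263,-.5011,1.3397,2.4141,-1.2645,1.2945,.6763],(.403,-.1384,.3817),(.652,.191,.704,-.209))]
LO=np.array([-2.6,-.5,-1.47,.16,-1.27,.06,-2.6]);HI=np.array([2.6,2.12,1.34,2.42,4.41,2.06,2.6])
def chain(q,s):
    e='zyzyzyz'; r=R.identity(); out=[r]
    for a,x,g in zip(e,q,s): r=r*R.from_euler(a,x*g); out.append(r)
    return out
def cols(q,s):
    c=chain(q,s); ez,ex=[0,0,1],[1,0,0]
    return np.array([ez,c[1].apply(ex),c[3].apply(ez),c[3].apply(ex),c[5].apply(ez),c[5].apply(ex),c[7].apply(ez)]).T
best=None
for s3,s5,s7 in itertools.product((-1,1),repeat=3):
    s=(-1,1,s3,1,s5,1,s7)
    Q=[chain(q,s)[-1].inv()*R.from_quat(o) for q,p,o in D]
    m=R.concatenate(Q).mean(); e=max((m.inv()*x).magnitude() for x in Q)
    if best is None or e<best[0]: best=(e,s,m)
S,R0=best[1:]
A=np.vstack([cols(q,S) for q,_,_ in D]); b=np.concatenate([p for _,p,_ in D])
L=np.linalg.lstsq(A,b,rcond=1e-3)[0]
def fk(q): return cols(q,S)@L, chain(q,S)[-1]*R0
def joints(q): # elbow, wrist
    c=cols(q,S)*L; return c[:,:3].sum(1),c[:,:6].sum(1)
def ik(P,Rg,n=40,seed=None,q0=None,w=.03):
    rng=np.random.default_rng(0); mid=np.array([0,.6,0,1.4,0,1.2,0]); best=None
    for i in range(n):
        x0=q0 if (q0 is not None and i==0) else rng.uniform(LO,HI)
        ref=mid if q0 is None else q0
        f=lambda q:np.r_[(fk(q)[0]-P)*20,(fk(q)[1].inv()*Rg).as_rotvec()*5]
        r=least_squares(f,np.clip(x0,LO+.01,HI-.01),bounds=(LO,HI))
        if np.linalg.norm(r.fun)<1e-2:
            yield r.x
if __name__=="__main__":
    print(best[0],S,L.round(4),"res",abs(A@L-b).max())
E
python3 kin.py
```

```text
0.00968683211038166 (-1, 1, -1, 1, -1, 1, -1) [ 0.2601 -0.032   0.4393  0.0289  0.4938 -0.0105  0.3472] res 0.04655789427021523
```

```bash
python3 - <<'E'
import kin; from kin import *
print((A@L-b).reshape(-1,3).round(3))
def cols2(q,s):
    c=chain(q,s); ez,ex=[0,0,1],[1,0,0]
    return np.array([ez,c[2].apply(ez),c[3].apply(ex),c[4].apply(ex),c[4].apply(ez),c[6].apply(ex),c[7].apply(ez)]).T
A2=np.vstack([cols2(q,S) for q,_,_ in D]); L2=np.linalg.lstsq(A2,b,rcond=1e-4)[0]
print(L2.round(4),(A2@L2-b).reshape(-1,3).round(3))
E
```

```text
[[-0.047  0.012 -0.01 ]
 [ 0.002  0.008  0.006]
 [-0.002 -0.008  0.01 ]
 [ 0.005  0.002  0.017]
 [ 0.004  0.023  0.001]
 [ 0.002  0.011 -0.021]
 [ 0.006  0.007 -0.006]
 [-0.002 -0.008  0.004]]
[ 2.354e-01  4.436e-01  3.410e-02 -1.000e-04  4.782e-01  1.250e-02
  3.131e-01] [[-0.042  0.019 -0.005]
 [ 0.005  0.033  0.006]
 [-0.007  0.002  0.003]
 [ 0.032 -0.006  0.016]
 [ 0.017  0.033  0.002]
 [ 0.016 -0.01  -0.021]
 [ 0.011  0.004 -0.001]
 [-0.009  0.     0.   ]]
```

```bash
python3 - <<'E'
s=open('kin.py').read()
a=s.index("    return np.array([ez,c[1]"); b=s.index("best=None\nfor s3")
s=s[:a]+"""    ey=[0,1,0]
    return np.array([ez,c[3].apply(ez),c[5].apply(ez),c[7].apply(ez),c[1].apply(ex),c[1].apply(ey),c[3].apply(ex),c[3].apply(ey),c[5].apply(ex),c[5].apply(ey),c[6].apply(ex),c[6].apply(ey)]).T
"""+s[b:]
s=s.replace("rcond=1e-3","rcond=3e-2")
open('kin.py','w').write(s)
from kin import *
print(L.round(4)); print((A@L-b).reshape(-1,3).round(3))
E
```

```text
[ 2.631e-01  4.453e-01  4.910e-01  3.444e-01 -9.000e-04 -1.870e-02
 -4.000e-04 -2.700e-02  1.000e-04  5.000e-04 -2.000e-03  5.000e-04]
[[-0.001  0.001  0.   ]
 [ 0.002  0.003  0.   ]
 [-0.001  0.001  0.001]
 [-0.001  0.001  0.   ]
 [-0.001 -0.002 -0.001]
 [-0.001 -0.    -0.   ]
 [-0.    -0.     0.   ]
 [ 0.     0.    -0.   ]]
```

```bash
cat >> kin.py <<'E'
def step(q,P,Rg):
    f=lambda x:np.r_[(fk(x)[0]-P)*20,(fk(x)[1].inv()*Rg).as_rotvec()*5,(x-q)*.02]
    r=least_squares(f,np.clip(q,LO+.001,HI-.001),bounds=(LO,HI)); return r.x,np.linalg.norm(r.fun[:6])
def margin(q): return min((q-LO).min(),(HI-q).min())
E
cat > plan.py <<'E'
from kin import *
from h import rot
import warnings
for hd in range(-90,151,20):
  for tl in (10,20,30):
    for fl in (0,1):
      Rg=rot(hd,tl,fl); z=Rg.apply([0,0,1]); P=np.array([.496,-.0975,.085])+.0187*z
      sols=sorted([q for q in ik(P,Rg,25)],key=lambda q:-margin(q))
      sols=[q for q in sols if joints_z(q)] if 0 else sols
      if not sols or margin(sols[0])<.05: continue
      q=sols[0]; ok=[]
      for roll in(np.pi,-np.pi):
        x=q; worst=9; e=0
        P2=P+[0,0,.25]
        for k in range(1,9): x,er=step(x,P+[0,0,.25*k/8],Rg); e=max(e,er)
        ax=np.array([np.cos(np.radians(hd)),np.sin(np.radians(hd)),0]); c=P2-.0187*z
        for k in range(1,17):
            Rk=R.from_rotvec(ax*roll*k/16)*Rg; x,er=step(x,c+.0187*Rk.apply([0,0,1]),Rk); e=max(e,er); worst=min(worst,margin(x))
        ok.append((round(e,3),round(worst,2)))
      print(hd,tl,fl,"grasp",q.round(2),"m",round(margin(q),2),ok,flush=True)
E
time timeout 500 python3 plan.py
```

```text
-90 10 0 grasp [-0.75  0.82  0.29  1.89  0.9   1.49  2.07] m 0.53 [(np.float64(0.0), np.float64(0.25)), (np.float64(8.372), np.float64(0.0))]
-90 10 1 grasp [-0.83  0.84  0.37  1.89  0.86  1.45 -1.05] m 0.53 [(np.float64(4.278), np.float64(0.0)), (np.float64(0.0), np.float64(0.11))]
-90 20 0 grasp [-0.46  0.66 -0.03  1.91  1.    1.52  2.06] m 0.51 [(np.float64(0.0), np.float64(0.0)), (np.float64(8.559), np.float64(0.0))]
-90 20 1 grasp [-0.52  0.67  0.04  1.91  0.97  1.5  -1.07] m 0.51 [(np.float64(4.551), np.float64(0.0)), (np.float64(0.0), np.float64(0.0))]
-90 30 0 grasp [-0.06  0.59 -0.44  1.93  1.08  1.56  2.07] m 0.49 [(np.float64(0.0), np.float64(0.0)), (np.float64(9.08), np.float64(0.0))]
-90 30 1 grasp [-0.15  0.58 -0.34  1.93  1.04  1.52 -1.05] m 0.49 [(np.float64(2.878), np.float64(0.0)), (np.float64(0.0), np.float64(0.0))]
-70 10 0 grasp [-0.28  0.71 -0.33  2.12  1.41  1.66  1.87] m 0.3 [(np.float64(0.0), np.float64(0.1)), (np.float64(3.99), np.float64(0.0))]
-70 10 1 grasp [-0.17  0.73 -0.44  2.12  1.46  1.73 -1.28] m 0.3 [(np.float64(2.162), np.float64(0.0)), (np.float64(0.0), np.float64(0.03))]
-70 20 0 grasp [ 0.18  0.71 -0.8   2.14  1.52  1.74  1.97] m 0.28 [(np.float64(0.0), np.float64(0.0)), (np.float64(6.111), np.float64(0.0))]
-70 20 1 grasp [ 0.2   0.72 -0.81  2.14  1.53  1.75 -1.17] m 0.28 [(np.float64(1.787), np.float64(0.0)), (np.float64(0.0), np.float64(0.0))]
real	8m20.021s
user	8m19.103s
sys	0m0.231s
```

```bash
cat > plan2.py <<'E'
from kin import *
from h import rot
F=np.array([.41,.46,.77,1.8,-1.16,1.97,.86])
def path(x,P0,R0_,P1,R1,n):
    w=(R1*R0_.inv()).as_rotvec(); e=0;m=9
    for k in range(1,n+1):
        Rk=R.from_rotvec(w*k/n)*R0_; x,er=step(x,P0+(P1-P0)*k/n+.0187*Rk.apply([0,0,1]),Rk); e=max(e,er); m=min(m,margin(x))
    return x,e,m
C=np.array([.496,-.0975,.085])
for hd in (60,75,90,105):
  for tl in (10,20,30):
    p,Rf=fk(F); g=p-.0187*Rf.apply([0,0,1]); Rg=rot(hd,tl); h=Rg.apply([0,0,1])
    pre=C-.1*h
    x,e1,m1=path(F,g,Rf,pre+[0,0,.12],Rg,4)
    x,e2,m2=path(x,pre+[0,0,.12],Rg,C,Rg,4); q=x
    up=C+[0,0,.25]; x,e3,m3=path(x,C,Rg,up,Rg,4)
    ax=np.array([np.cos(np.radians(hd)),np.sin(np.radians(hd)),0])
    out=[]
    for sg in(1,-1):
        y=x;R1=Rg;E=0;M=9
        for k in range(4):
            R2=R.from_rotvec(ax*sg*np.pi/4)*R1; y,e,m=path(y,up,R1,up,R2,3); R1=R2;E=max(E,e);M=min(M,m)
        out.append((round(E,2),round(M,2),y.round(2)))
    print(hd,tl,[round(v,2) for v in(e1,m1,e2,m2,e3)],q.round(2),out,"wrist",(C-.325*h).round(2),flush=True)
E
time timeout 150 python3 plan2.py
```

```text
60 10 [np.float64(0.0), np.float64(0.0), np.float64(0.0), np.float64(0.0), np.float64(0.0)] [ 0.8   0.74 -0.05  1.98 -1.27  1.48  1.15] [(np.float64(0.0), np.float64(0.0), array([ 1.41,  0.59, -0.76,  1.99, -1.27,  1.55, -2.34])), (np.float64(3.77), np.float64(0.0), array([ 1.65,  1.11, -1.47,  1.64, -0.38,  1.3 ,  2.6 ]))] wrist [ 0.34 -0.37  0.14]
60 20 [np.float64(0.0), np.float64(0.04), np.float64(0.0), np.float64(0.0), np.float64(0.0)] [ 0.63  0.62  0.11  2.02 -1.27  1.41  1.08] [(np.float64(0.0), np.float64(0.0), array([ 1.47,  0.76, -0.86,  1.99, -1.27,  1.54, -2.28])), (np.float64(4.13), np.float64(0.0), array([ 1.69,  1.24, -1.47,  1.68, -0.42,  1.28,  2.6 ]))] wrist [ 0.34 -0.36  0.2 ]
60 30 [np.float64(0.0), np.float64(0.13), np.float64(0.0), np.float64(0.0), np.float64(0.0)] [ 0.35  0.53  0.37  2.06 -1.27  1.36  1.01] [(np.float64(0.0), np.float64(0.0), array([ 1.49,  0.94, -0.93,  1.99, -1.27,  1.55, -2.21])), (np.float64(5.48), np.float64(0.0), array([-0.7 , -0.5 ,  1.19,  2.06, -0.94,  1.11,  2.6 ]))] wrist [ 0.36 -0.34  0.25]
75 10 [np.float64(0.0), np.float64(0.0), n
[... 2479 characters left out ...]
64(0.0), np.float64(0.08), np.float64(0.0)] [ 0.67  0.9  -0.19  1.45 -0.64  1.76  0.95] [(np.float64(0.29), np.float64(0.0), array([ 1.02,  0.97, -0.69,  1.47, -0.97,  2.06, -2.6 ])), (np.float64(2.75), np.float64(0.0), array([ 1.28,  1.49, -1.47,  1.32, -0.45,  1.84,  2.6 ]))] wrist [ 0.58 -0.39  0.2 ]
105 30 [np.float64(0.0), np.float64(0.0), np.float64(0.0), np.float64(0.08), np.float64(0.0)] [ 0.36  0.79  0.21  1.54 -0.78  1.74  1.09] [(np.float64(1.05), np.float64(0.0), array([ 1.04,  1.05, -0.75,  1.52, -1.04,  2.06, -2.6 ])), (np.float64(2.75), np.float64(0.0), array([ 1.33,  1.58, -1.47,  1.4 , -0.51,  1.78,  2.6 ]))] wrist [ 0.57 -0.37  0.25]
real	1m8.948s
user	1m8.694s
sys	0m0.384s
```

```bash
python3 - <<'E'
from h import *
goal([.41,-.25,.32],rot(60,20))
Rg=rot(75,20);h=Rg.apply([0,0,1]);C=np.array([.496,-.098,.085])
goal(C-.13*h+[0,0,.1],Rg)
E
```

```text
row [ 0.4716 -0.4191 -0.0679 -0.0646  0.0897 -0.0442] j [-0.33 -0.5   1.34  2.41 -1.26  1.29  0.68]
row [ 0.7328 -0.4081 -0.1035 -0.1596  0.0873  0.0102] j [-0.33 -0.5   1.34  2.41 -1.26  1.29  0.68]
```

jog_arm(offsets=[[[0.2,-0.2,-0.03],[-0.03,0.04,-0.02],1],[[0.35,-0.3,-0.05],[-0.05,0.07,-0.04],1],[[0.47,-0.42,-0.07],[-0.065,0.09,-0.045],1],[[0.47,-0.42,-0.07],[-0.065,0.09,-0.045],1],[[0.6,-0.41,-0.08],[-0.11,0.09,-0.02],1],[[0.73,-0.41,-0.1],[-0.16,0.087,0.01],1],[[0.73,-0.41,-0.1],[-0.16,0.087,0.01],1],[[0.73,-0.41,-0.1],[-0.16,0.087,0.01],1],[[0.73,-0.41,-0.1],[-0.16,0.087,0.01],1]])

```text
clock: 11.22
position: [0.4686, -0.1998, 0.2234]
ee_rot: [0.652, 0.498, 0.455, -0.348]
ft_force: [-0.7, 0.2, 0.4]
grip_width: 1.0
grasp_force: 0.0
```

```bash
python3 - <<'E'
from h import *
Rg=rot(75,20);h=Rg.apply([0,0,1]);C=np.array([.496,-.098,.085])
print(manip.get_obs()['position']-h*.0187,C-.13*h+[0,0,.1])
goal(C-.13*h+[0,0,.1],Rg)
goal(C-.13*h,Rg)
goal(C,Rg)
E
```

```text
[ 0.464  -0.2168  0.2298] [ 0.4644 -0.216   0.2295]
row [ 0.0033  0.0027 -0.0019 -0.0001  0.0001  0.0009] j [ 0.35  0.68  0.69  1.66 -1.16  2.03  1.  ]
row [ 0.0033  0.0027 -0.0019 -0.0939  0.0002  0.0354] j [ 0.35  0.68  0.69  1.66 -1.16  2.03  1.  ]
row [ 0.0033  0.0027 -0.0019 -0.0936 -0.0002  0.1654] j [ 0.35  0.68  0.69  1.66 -1.16  2.03  1.  ]
```

jog_arm(offsets=[[[0,0,0],[-0.045,0,0.018],1],[[0,0,0],[-0.094,0,0.035],1],[[0,0,0],[-0.094,0,0.035],1],[[0,0,0],[-0.094,0,0.08],1],[[0,0,0],[-0.094,0,0.11],1],[[0,0,0],[-0.094,0,0.13],1]], clamp_n=40)

```text
clock: 11.98
position: [0.4926, -0.1126, 0.0945]
ee_rot: [0.651, 0.497, 0.457, -0.346]
ft_force: [1.2, -0.6, -0.4]
grip_width: 1.0
grasp_force: 0.0
```

```bash
python3 - <<'E'
from h import *
cv2.imwrite("pics/s1.png",cv2.resize(cams.camera("side")[200:350,240:440],(800,600),interpolation=cv2.INTER_CUBIC))
Rg=rot(75,20); goal([.496,-.098,.085],Rg)
E
```

```text
row [ 0.0056 -0.0009  0.0015 -0.0041 -0.0004  0.034 ] j [ 0.3   0.78  0.53  1.82 -1.23  1.79  1.15]
```

View pics/s1.png

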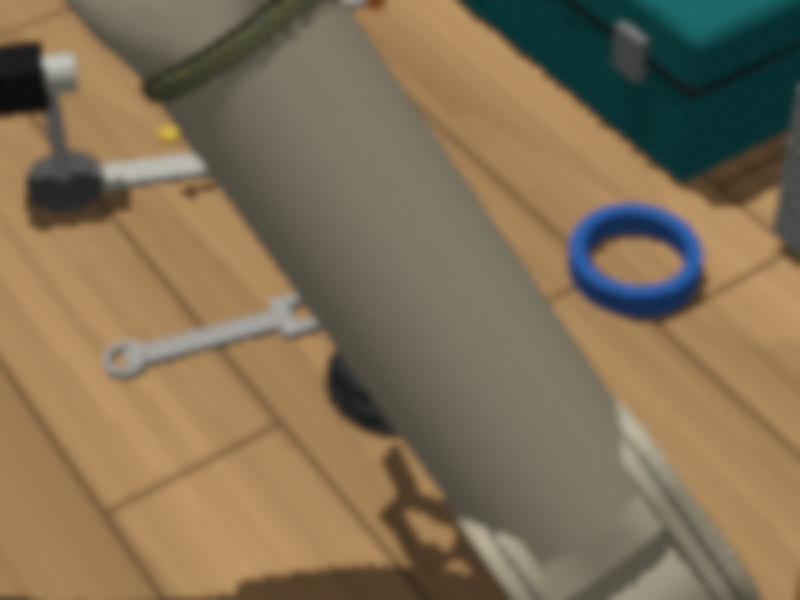

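The side view is blocked by the arm, so only the wrench and tape are visible in it. I'll go on with the measured position.

jog_arm(offsets=[[[0,0,0],[-0.002,0,0.017],1],[[0,0,0],[-0.004,0,0.034],1],[[0,0,0],[-0.004,0,0.034],1],[[0,0,0],[-0.004,0,0.034],0],[[0,0,0],[-0.004,0,0.034],0],[[0,0,0],[-0.004,0,0.034],0],[[0,0,0],[-0.004,0,0.034],0],[[0,0,0],[-0.004,0,0.034],0],[[0,0,0],[-0.004,0,0.034],0],[[0,0,0],[-0.004,0,0.034],0]], clamp_n=50)

```text
clock: 13.28
position: [0.4997, -0.0842, 0.0756]
ee_rot: [0.652, 0.496, 0.457, -0.348]
ft_force: [0.3, -3.0, 5.6]
grip_width: 0.586
grasp_force: 52.9
```

```bash
python3 - <<'E'
from h import *
cv2.imwrite("pics/t1.png",cv2.resize(cams.camera("top")[190:340,290:490],(800,600),interpolation=cv2.INTER_CUBIC))
o=manip.get_obs();print(o['position'],o['position']-R.from_quat(o['ee_rot']).apply([0,0,.0187]),o['ft_force'])
Rg=rot(75,20); goal(o['position']+[0,0,.25],Rg,0)
E
```

```text
[ 0.4996 -0.0842  0.0756] [ 0.495  -0.1011  0.082 ] [-1.056  -3.3772  5.6745]
row [ 0.0069 -0.0012 -0.0033  0.235  -0.0002 -0.0852] j [ 0.3   0.78  0.46  1.85 -1.24  1.72  1.15]
```

View pics/t1.png

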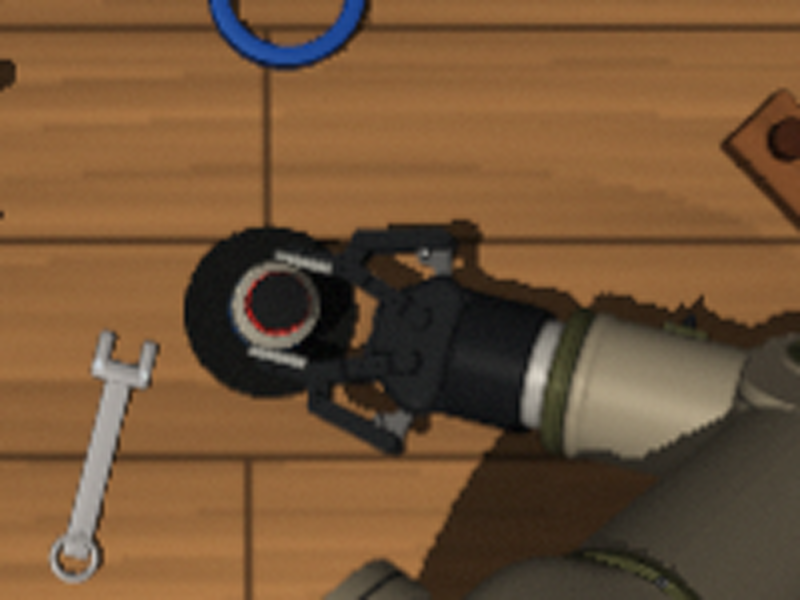

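The picture shows the pads closed on the bottle at about (262–275, 300), but the bottle centre is only a few mm behind the pad tips. I'll reopen, go 9 mm deeper and regrip.

jog_arm(offsets=[[[0,0,0],[0,0,0],1],[[0,0,0],[0,0,0],1],[[0,0,0],[0,0,0],1],[[0,0,0],[0.003,0,0.009],1],[[0,0,0],[0.003,0,0.009],1],[[0,0,0],[0.003,0,0.009],0],[[0,0,0],[0.003,0,0.009],0],[[0,0,0],[0.003,0,0.009],0],[[0,0,0],[0.003,0,0.009],0],[[0,0,0],[0.003,0,0.009],0],[[0,0,0],[0.003,0,0.009],0]], clamp_n=60)

```text
clock: 14.7
position: [0.502, -0.0744, 0.0749]
ee_rot: [0.652, 0.496, 0.456, -0.348]
ft_force: [-1.0, -2.5, 3.7]
grip_width: 0.594
grasp_force: 61.7
```

```bash
python3 - <<'E'
from h import *
T=cams.camera("top"); print("dark",blobs(T,(0,0,0),(180,255,45),(345,250,372,280),30))
o=manip.get_obs();print(o['position'],o['position']-R.from_quat(o['ee_rot']).apply([0,0,.0187]),o['ft_force'])
Rg=rot(75,20); goal(o['position']+[0,0,.25],Rg,0)
c=o['position']-Rg.apply([0,0,.0187])+[0,0,.25]
R0=R.from_quat(o['ee_rot']); ax=np.array([np.cos(np.radians(75)),np.sin(np.radians(75)),0]); print("axis in tool",R0.inv().apply(ax))
E
```

```text
dark [([358.2, 262.5], [345, 250, 27, 30, 321]), ([359.6, 265.0], [353, 258, 14, 15, 159])]
[ 0.502  -0.0745  0.0749] [ 0.4973 -0.0914  0.0813] [-0.814  -2.1592  3.1221]
row [ 0.006  -0.001  -0.0039  0.235  -0.0004 -0.0853] j [ 0.3   0.77  0.44  1.86 -1.25  1.69  1.14]
axis in tool [ 0.341 -0.007  0.94 ]
```

jog_arm(offsets=[[[0,0,0],[0.02,0,-0.007],0],[[0,0,0],[0.05,0,-0.018],0],[[0,0,0],[0.09,0,-0.033],0],[[0,0,0],[0.13,0,-0.047],0],[[0,0,0],[0.18,0,-0.065],0],[[0,0,0],[0.235,0,-0.085],0],[[0,0,0],[0.235,0,-0.085],0]])

```text
clock: 15.62
position: [0.5028, -0.0748, 0.3281]
ee_rot: [0.651, 0.498, 0.457, -0.346]
ft_force: [-0.1, -0.3, -1.9]
grip_width: 0.584
grasp_force: 62.3
```

```bash
python3 - <<'E'
from h import *
o=manip.get_obs(); R0=R.from_quat(o['ee_rot']); ax=np.array([np.cos(np.radians(75)),np.sin(np.radians(75)),0]); g=o['position']-R0.apply([0,0,.0187])
for a in(45,90,135,180): goal(g,R.from_rotvec(ax*np.radians(a))*R0)
E
```

```text
row [ 0.269  -0.0053  0.7379  0.0017 -0.0046 -0.0006] j [ 0.22  0.34  0.53  1.79 -1.17  1.84  0.7 ]
row [ 0.538  -0.0107  1.4757  0.0059 -0.0065 -0.0022] j [ 0.22  0.34  0.53  1.79 -1.17  1.84  0.7 ]
row [ 0.807  -0.016   2.2136  0.0102 -0.0047 -0.0037] j [ 0.22  0.34  0.53  1.79 -1.17  1.84  0.7 ]
row [ 1.076  -0.0214  2.9515  0.012  -0.0002 -0.0044] j [ 0.22  0.34  0.53  1.79 -1.17  1.84  0.7 ]
```

jog_arm(offsets=[[[0.05,0,0.15],[0,0,0],0],[[0.11,0,0.3],[0,-0.002,0],0],[[0.16,0,0.45],[0.001,-0.003,0],0],[[0.22,0,0.6],[0.001,-0.004,0],0],[[0.27,-0.01,0.74],[0.002,-0.005,0],0],[[0.32,-0.01,0.88],[0.003,-0.005,0],0],[[0.38,-0.01,1.03],[0.003,-0.006,-0.001],0],[[0.43,-0.01,1.18],[0.004,-0.006,-0.002],0],[[0.48,-0.01,1.33],[0.005,-0.006,-0.002],0],[[0.54,-0.01,1.48],[0.006,-0.006,-0.002],0],[[0.59,-0.01,1.62],[0.007,-0.006,-0.002],0],[[0.65,-0.01,1.77],[0.008,-0.006,-0.003],0],[[0.7,-0.01,1.92],[0.009,-0.005,-0.003],0],[[0.75,-0.02,2.07],[0.01,-0.005,-0.004],0],[[0.81,-0.02,2.21],[0.01,-0.005,-0.004],0],[[0.86,-0.02,2.36],[0.011,-0.004,-0.004],0],[[0.91,-0.02,2.51],[0.011,-0.003,-0.004],0],[[0.97,-0.02,2.66],[0.012,-0.002,-0.004],0],[[1.02,-0.02,2.81],[0.012,-0.001,-0.004],0],[[1.08,-0.02,2.95],[0.012,0,-0.004],0]])

```text
clock: 18.12
position: [0.5024, -0.0735, 0.3359]
ee_rot: [-0.346, 0.455, 0.504, 0.648]
ft_force: [0.3, 0.1, -3.0]
grip_width: 0.592
grasp_force: 62.6
```

jog_arm(offsets=[[[0,0,0],[0,0,0],0],[[0,0,0],[0,0,0],0],[[0,0,0],[0,0,0],0]])

```text
clock: 18.5
position: [0.5027, -0.0735, 0.3372]
ee_rot: [-0.35, 0.452, 0.501, 0.649]
ft_force: [0.1, -0.3, -1.7]
grip_width: 0.59
grasp_force: 62.6
```

```bash
python3 - <<'E'
from h import *
o=manip.get_obs(); R0=R.from_quat(o['ee_rot']); print(o['joint_pos'],(R0*rot(75,20).inv()).apply([0,0,1]))
im=cams.camera("side"); cv2.imwrite("pics/s2.png",im)
E
```

```text
[ 1.1101  0.7449 -0.549   1.8112 -1.2594  1.8336 -2.3462] [ 0.0014  0.0041 -1.    ]
```

View pics/s2.png

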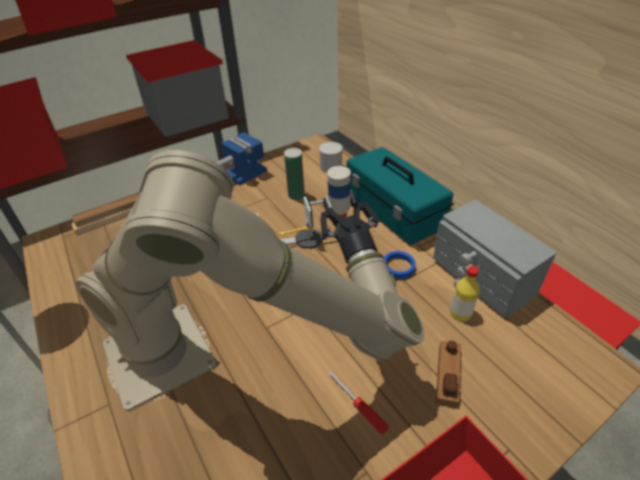

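The bottle is upside down at about (340,190), with its white underside up and the blue label near the top. Now I'll turn it back.

```bash
python3 - <<'E'
from h import *
o=manip.get_obs(); R0=R.from_quat(o['ee_rot']); ax=np.array([np.cos(np.radians(75)),np.sin(np.radians(75)),0]); g=o['position']-R0.apply([0,0,.0187])
for a in(45,90,135): goal(g,R.from_rotvec(ax*np.radians(-a))*R0)
r=(R0.inv()*rot(75,20)); print(r.as_rotvec(), r.magnitude()); goal(g,rot(75,20))
E
```

```text
row [-0.2717  0.0052 -0.7369  0.0019  0.0045 -0.0007] j [ 1.11  0.74 -0.55  1.81 -1.26  1.83 -2.35]
row [-0.5435  0.0105 -1.4737  0.0062  0.0064 -0.0022] j [ 1.11  0.74 -0.55  1.81 -1.26  1.83 -2.35]
row [-0.8152  0.0157 -2.2106  0.0105  0.0044 -0.0038] j [ 1.11  0.74 -0.55  1.81 -1.26  1.83 -2.35]
[ 1.0807 -0.0105  2.9497] 3.1414713569303534
row [ 1.0807 -0.0105  2.9497  0.0121 -0.0001 -0.0044] j [ 1.11  0.74 -0.55  1.81 -1.26  1.83 -2.35]
```

jog_arm(offsets=[[[-0.05,0,-0.15],[0,0,0],0],[[-0.11,0,-0.3],[0,0.002,0],0],[[-0.16,0,-0.44],[0.001,0.003,0],0],[[-0.22,0,-0.59],[0.001,0.004,0],0],[[-0.27,0,-0.74],[0.002,0.005,0],0],[[-0.32,0,-0.88],[0.003,0.005,0],0],[[-0.38,0.01,-1.03],[0.003,0.006,-0.001],0],[[-0.43,0.01,-1.18],[0.004,0.006,-0.002],0],[[-0.48,0.01,-1.33],[0.005,0.006,-0.002],0],[[-0.54,0.01,-1.47],[0.006,0.006,-0.002],0],[[-0.59,0.01,-1.62],[0.007,0.006,-0.002],0],[[-0.65,0.01,-1.77],[0.008,0.006,-0.003],0],[[-0.7,0.01,-1.92],[0.009,0.005,-0.003],0],[[-0.76,0.01,-2.06],[0.01,0.005,-0.004],0],[[-0.81,0.015,-2.21],[0.01,0.005,-0.004],0],[[-0.87,0.02,-2.36],[0.011,0.004,-0.004],0],[[-0.92,0.02,-2.5],[0.011,0.003,-0.004],0],[[-0.98,0.02,-2.65],[0.012,0.002,-0.004],0],[[-1.03,0.02,-2.8],[0.012,0.001,-0.004],0],[[-1.08,0.02,-2.94],[0.012,0,-0.004],0]])

```text
clock: 21.05
position: [0.5025, -0.0731, 0.3246]
ee_rot: [0.653, 0.496, 0.454, -0.349]
ft_force: [0.6, 1.3, -1.1]
grip_width: 0.591
grasp_force: 62.4
```

jog_arm(offsets=[[[0,0,0],[0,0,0],0],[[0,0,0],[0,0,0],0]])

```text
clock: 21.3
position: [0.5026, -0.0733, 0.3247]
ee_rot: [0.654, 0.494, 0.452, -0.352]
ft_force: [0.8, -0.1, -2.6]
grip_width: 0.592
grasp_force: 62.5
```

```bash
python3 - <<'E'
from h import *
Rg=R.from_quat([0.652, 0.496, 0.456, -0.348])
goal([.502,-.0744,.145],Rg,0)
goal([.502,-.0744,.085],Rg,0)
goal([.502,-.0744,.075],Rg,0)
T=cams.camera("top"); print(blobs(T,(0,0,0),(180,255,45),(345,230,390,280),30),blobs(T,(0,120,60),(6,255,255),(330,230,390,295),3))
E
```

```text
row [-0.0053  0.0014 -0.0116 -0.1692  0.0023  0.0606] j [ 1.5   0.55 -1.06  1.72 -0.72  1.47  0.36]
row [-0.0053  0.0014 -0.0116 -0.2255  0.0031  0.0812] j [ 1.5   0.55 -1.06  1.72 -0.72  1.47  0.36]
row [-0.0053  0.0014 -0.0116 -0.2349  0.0033  0.0846] j [ 1.5   0.55 -1.06  1.72 -0.72  1.47  0.36]
[([374.0, 250.9], [358, 234, 32, 32, 467]), ([361.2, 269.4], [345, 247, 45, 33, 497])] [([362.5, 260.9], [357, 248, 19, 20, 55])]
```

jog_arm(offsets=[[[0,0,-0.003],[-0.04,0.001,0.015],0],[[0,0,-0.006],[-0.085,0.001,0.03],0],[[-0.005,0,-0.01],[-0.13,0.002,0.046],0],[[-0.005,0,-0.012],[-0.169,0.002,0.061],0],[[-0.005,0,-0.012],[-0.2,0.003,0.072],0],[[-0.005,0,-0.012],[-0.22,0.003,0.079],0],[[-0.005,0,-0.012],[-0.226,0.003,0.081],0],[[-0.005,0,-0.012],[-0.226,0.003,0.081],0],[[-0.005,0,-0.012],[-0.23,0.003,0.083],0],[[-0.005,0,-0.012],[-0.23,0.003,0.083],0]])

```text
clock: 22.6
position: [0.5026, -0.0746, 0.0804]
ee_rot: [0.652, 0.497, 0.456, -0.346]
ft_force: [0.8, -0.7, -2.4]
grip_width: 0.586
grasp_force: 62.5
```

```bash
python3 - <<'E'
from h import *
Rg=R.from_quat([0.652, 0.496, 0.456, -0.348])
goal([.502,-.0744,.075],Rg,0)
goal([.502,-.0744,.073],Rg,0)
E
```

```text
row [ 0.0013  0.0018  0.0034 -0.0051 -0.0007  0.0019] j [ 1.35  0.92 -0.86  1.8  -0.52  1.18  0.64]
row [ 0.0013  0.0018  0.0034 -0.007  -0.0007  0.0026] j [ 1.35  0.92 -0.86  1.8  -0.52  1.18  0.64]
```

jog_arm(offsets=[[[0,0,0],[-0.002,0,0.001],0],[[0,0,0.003],[-0.004,0,0.0015],0],[[0,0,0.003],[-0.005,0,0.002],0],[[0,0,0.003],[-0.005,0,0.002],0],[[0,0,0.003],[-0.006,0,0.002],0],[[0,0,0.003],[-0.006,0,0.002],0]])

```text
clock: 23.35
position: [0.5027, -0.0742, 0.075]
ee_rot: [0.652, 0.496, 0.456, -0.348]
ft_force: [-1.9, -1.0, 6.8]
grip_width: 0.591
grasp_force: 62.7
```

jog_arm(offsets=[[[0,0,0],[0,0,0],1],[[0,0,0],[0,0,0],1],[[0,0,0],[0,0,0],1],[[0,0,0],[0,0,0],1],[[0,0,0],[-0.01,0,-0.03],1],[[0,0,0],[-0.02,0,-0.06],1],[[0,0,0],[-0.02,0,-0.1],1],[[0,0,0],[0,0,-0.14],1],[[0,0,0],[0.05,0,-0.17],1],[[0,0,0],[0.1,0,-0.19],1],[[0,0,0],[0.15,0,-0.21],1],[[0,0,0],[0.2,0,-0.23],1],[[0,0,0],[0.25,0,-0.25],1],[[0,0,0],[0.25,0,-0.25],1]])

```text
clock: 25.1
position: [0.4639, -0.2181, 0.3979]
ee_rot: [0.652, 0.498, 0.456, -0.345]
ft_force: [0.3, -0.7, -1.6]
grip_width: 1.0
grasp_force: 0.0
```

```bash
python3 - <<'E'
from h import *
T=cams.camera("top"); print(blobs(T,(0,0,0),(180,255,45),(330,240,385,295),30),blobs(T,(0,120,60),(6,255,255),(330,240,390,295),3))
cv2.imwrite("pics/t2.png",T); print(manip.get_obs()['joint_pos'])
E
```

```text
[([356.7, 268.1], [336, 247, 43, 42, 1003]), ([360.0, 264.1], [353, 257, 15, 15, 164])] [([357.5, 257.5], [356, 257, 4, 2, 4]), ([356.1, 268.4], [352, 259, 13, 14, 31])]
[ 1.5311  0.597  -0.9401  1.4307 -0.6707  1.7713  0.3123]
```

View pics/t2.png

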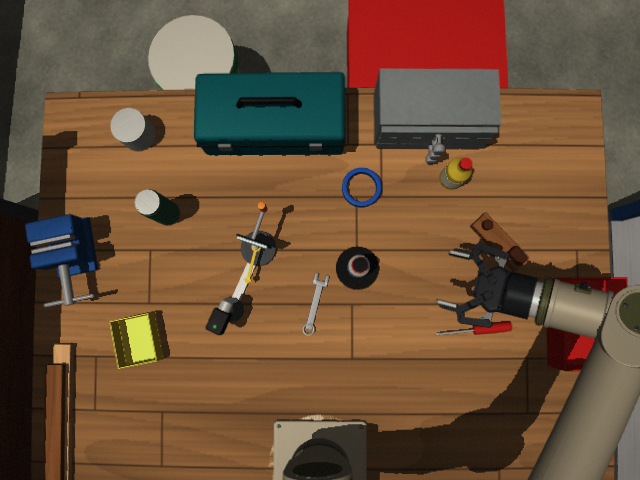

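The bottle stands upright on the pad again, with its cap at (360,264) against (360.5,264.2) before. Everything else is unmoved.

```bash
cat > plan3.py <<'E'
from kin import *
from h import rot
q=np.array([1.5311,.597,-.9401,1.4307,-.6707,1.7713,.3123])
ax=np.array([.5445,.1535]); p0,Ra=fk(q); print(p0)
for hd0 in(71.5,161.5,-18.5):
    x=q;e=0;R1=rot(hd0,90);w=(R1*Ra.inv()).as_rotvec();P1=np.array([.6257,.1255,.3])
    for k in range(1,11):
        x,er=step(x,p0+(P1-p0)*k/10,R.from_rotvec(w*k/10)*Ra);e=max(e,er)
    print(hd0,"over",e.round(3),x.round(2),margin(x).round(2))
    x,er=step(x,P1-[0,0,.144],R1);print(" down",er.round(3),x.round(2),margin(x).round(2))
    for t in np.linspace(0,46,6)[1:]:
        a=np.radians(-18.5+t); x,er=step(x,np.r_[ax+.085*np.array([np.cos(a),np.sin(a)]),.156],rot(hd0+t,90))
        print("  ",round(t),er.round(3),x.round(2),margin(x).round(2), "elbow/wrist ok")
E
timeout 100 python3 plan3.py
```

```text
[ 0.4677 -0.2171  0.3962]
71.5 over 0.0 [ 0.35  0.47 -0.89  1.28  0.36  1.56 -0.82] 0.5
 down 0.0 [ 0.36  0.55 -0.86  1.49  0.42  1.3  -0.87] 0.61
   9 0.0 [ 0.35  0.57 -0.89  1.47  0.45  1.31 -0.74] 0.58 elbow/wrist ok
   18 0.0 [ 0.34  0.59 -0.91  1.46  0.47  1.32 -0.61] 0.56 elbow/wrist ok
   28 0.0 [ 0.33  0.61 -0.94  1.45  0.5   1.33 -0.49] 0.53 elbow/wrist ok
   37 0.0 [ 0.33  0.62 -0.97  1.45  0.52  1.34 -0.36] 0.5 elbow/wrist ok
   46 0.0 [ 0.32  0.63 -1.01  1.45  0.54  1.35 -0.23] 0.46 elbow/wrist ok
161.5 over 0.0 [ 0.43  0.52 -1.05  1.28  0.45  1.58  0.7 ] 0.42
 down 0.0 [ 0.44  0.61 -1.    1.48  0.52  1.33  0.64] 0.47
   9 0.0 [ 0.43  0.63 -1.03  1.47  0.55  1.35  0.77] 0.44 elbow/wrist ok
   18 0.0 [ 0.41  0.65 -1.05  1.45  0.57  1.36  0.9 ] 0.42 elbow/wrist ok
   28 0.0 [ 0.4   0.67 -1.08  1.45  0.6   1.37  1.03] 0.39 elbow/wrist ok
   37 0.0 [ 0.4   0.69 -1.11  1.45  0.62  1.38  1.16] 0.36 elbow/wrist ok
   46 0.0 [ 0.39  0.7  -1.14  1.45  0.64  1.39  1.28] 0.33 elbow/wrist ok
-18.5 over 0.0 [ 0.38  0.48 -0.95  1.28  0.39  1.57 -2.41] 0.19
 down 0.0 [ 0.39  0.57 -0.91  1.49  0.46  1.31 -2.46] 0.14
   9 0.0 [ 0.38  0.59 -0.94  1.47  0.48  1.32 -2.33] 0.27 elbow/wrist ok
   18 0.0 [ 0.37  0.61 -0.97  1.46  0.51  1.34 -2.2 ] 0.4 elbow/wrist ok
   28 0.0 [ 0.36  0.63 -0.99  1.45  0.53  1.35 -2.08] 0.48 elbow/wrist ok
   37 0.0 [ 0.35  0.65 -1.02  1.45  0.55  1.36 -1.95] 0.45 elbow/wrist ok
   46 0.0 [ 0.35  0.66 -1.06  1.45  0.57  1.37 -1.82] 0.41 elbow/wrist ok
```

```bash
python3 - <<'E'
from h import *
goal([.5,-.15,.42],rot(161.5,90),0)
goal([.6257,.1255,.26],rot(161.5,90),0)
E
```

```text
row [ 0.9153 -0.9634 -1.3105  0.0491  0.0171  0.0624] j [ 1.53  0.6  -0.94  1.43 -0.67  1.77  0.31]
row [ 0.9153 -0.9634 -1.3105  0.0022  0.0646  0.3984] j [ 1.53  0.6  -0.94  1.43 -0.67  1.77  0.31]
```

jog_arm(offsets=[[[0.09,-0.1,-0.13],[0.02,0,0.02],1],[[0.18,-0.19,-0.26],[0.05,0.01,0.05],1],[[0.27,-0.29,-0.39],[0.05,0.02,0.08],1],[[0.37,-0.38,-0.52],[0.05,0.03,0.12],1],[[0.46,-0.48,-0.66],[0.05,0.03,0.16],1],[[0.55,-0.58,-0.79],[0.04,0.04,0.2],1],[[0.64,-0.67,-0.92],[0.04,0.04,0.25],1],[[0.73,-0.77,-1.05],[0.03,0.05,0.3],1],[[0.82,-0.87,-1.18],[0.02,0.06,0.35],1],[[0.915,-0.963,-1.31],[0.002,0.065,0.398],1],[[0.915,-0.963,-1.31],[0.002,0.065,0.398],1],[[0.915,-0.963,-1.31],[0.002,0.065,0.398],1],[[0.915,-0.963,-1.31],[0.002,0.065,0.398],1]])

```text
clock: 26.78
position: [0.6261, 0.1231, 0.2594]
ee_rot: [0.163, 0.987, 0.001, -0.001]
ft_force: [0.6, -0.1, 0.1]
grip_width: 0.998
grasp_force: 0.0
```

```bash
python3 - <<'E'
from h import *
goal([.6257,.1255,.156],rot(161.5,90),0)
cv2.imwrite("pics/s3.png",cv2.resize(cams.camera("side")[130:280,230:430],(800,600),interpolation=cv2.INTER_CUBIC))
E
```

```text
row [ 0.0022 -0.0031 -0.0041  0.0008  0.0019  0.1034] j [ 0.44  0.54 -1.04  1.34  0.46  1.51  0.69]
```

View pics/s3.png

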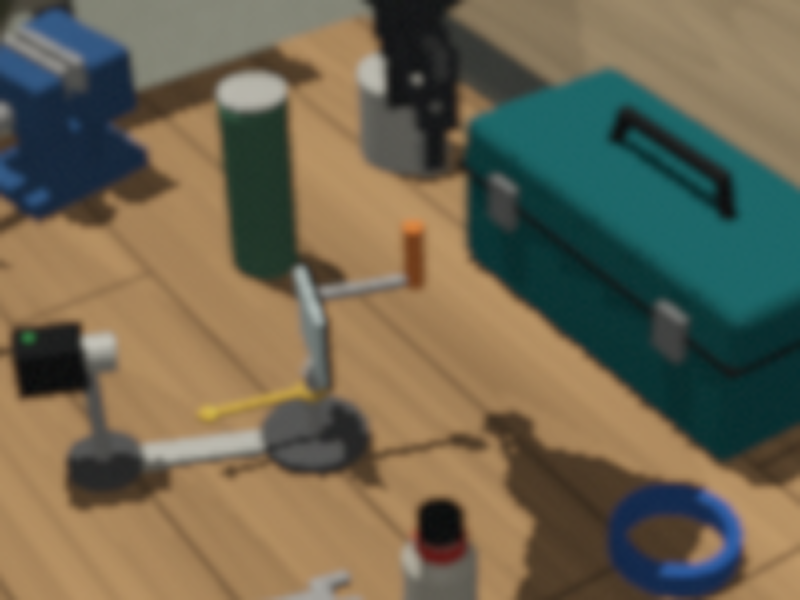

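The open gripper stands right above the knob, which is at crop (413,250). Its surroundings are clear.

jog_arm(offsets=[[[0,0,0],[0,0.001,0.05],1],[[0,0,-0.004],[0.001,0.002,0.09],1],[[0,0,-0.004],[0.001,0.002,0.101],1],[[0,0,-0.004],[0.001,0.002,0.101],1],[[0,0,-0.004],[0.001,0.002,0.101],0],[[0,0,-0.004],[0.001,0.002,0.101],0],[[0,0,-0.004],[0.001,0.002,0.101],0],[[0,0,-0.004],[0.001,0.002,0.101],0],[[0,0,-0.004],[0.001,0.002,0.101],0],[[0,0,-0.004],[0.001,0.002,0.101],0],[[0,0,-0.004],[0.001,0.002,0.101],0],[[0,0,-0.004],[0.001,0.002,0.101],0],[[0,0,-0.004],[0.001,0.002,0.101],0]], clamp_n=40)

```text
clock: 28.45
position: [0.6261, 0.1303, 0.1596]
ee_rot: [0.158, 0.987, 0.004, 0.0]
ft_force: [6.1, 7.7, -2.1]
grip_width: 0.197
grasp_force: 40.0
```

```bash
python3 - <<'E'
from h import *
ax=np.array([.5445,.1535]); o=manip.get_obs(); p=o['position']; r=p[:2]-ax; print(p,o['joint_pos'],np.linalg.norm(r),np.degrees(np.arctan2(r[1],r[0])))
R0=R.from_quat(o['ee_rot'])
for t in(10,20,30,40,46.4):
    Q=R.from_euler('z',t,degrees=True); goal(np.r_[ax,p[2]]+Q.apply(np.r_[r,0]),Q*R0,0)
E
```

```text
[0.6261 0.1303 0.1596] [ 0.4297  0.6107 -1.0039  1.4744  0.5151  1.3356  0.6442] 0.08487461688263728 -15.860195329935229
row [ 0.0001  0.0013 -0.1745  0.0019  0.0147  0.0001] j [ 0.43  0.61 -1.    1.47  0.52  1.34  0.64]
row [ 0.0002  0.0025 -0.3491  0.0063  0.0288  0.0002] j [ 0.43  0.61 -1.    1.47  0.52  1.34  0.64]
row [ 0.0003  0.0038 -0.5236  0.0131  0.0419  0.0003] j [ 0.43  0.61 -1.    1.47  0.52  1.34  0.64]
row [ 0.0004  0.005  -0.6981  0.0221  0.0537  0.0004] j [ 0.43  0.61 -1.    1.47  0.52  1.34  0.64]
row [ 0.0004  0.0058 -0.8098  0.0288  0.0603  0.0004] j [ 0.43  0.61 -1.    1.47  0.52  1.34  0.64]
```

jog_arm(offsets=[[[0,0,-0.09],[0.001,0.007,0],0],[[0,0,-0.175],[0.002,0.015,0],0],[[0,0,-0.26],[0.004,0.022,0],0],[[0,0,-0.35],[0.006,0.029,0],0],[[0,0,-0.44],[0.01,0.036,0],0],[[0,0,-0.52],[0.013,0.042,0],0],[[0,0,-0.61],[0.017,0.048,0],0],[[0,0.005,-0.7],[0.022,0.054,0],0],[[0,0.005,-0.7],[0.022,0.054,0],0],[[0,0.005,-0.7],[0.022,0.054,0],0]])

```text
clock: 29.7
position: [0.6254, 0.1862, 0.1598]
ee_rot: [-0.188, 0.982, 0.003, 0.002]
ft_force: [22.2, 6.0, -7.8]
grip_width: 0.197
grasp_force: 39.6
```

```bash
python3 - <<'E'
from h import *
T=cams.camera("top");cv2.imwrite("pics/t3.png",T);S=cams.camera("side")
cv2.imwrite("pics/t3c.png",np.hstack([cv2.resize(T[190:340,220:320],(400,600),interpolation=cv2.INTER_CUBIC),cv2.resize(S[180:300,270:350],(400,600),interpolation=cv2.INTER_CUBIC)]))
ax=np.array([.5445,.1535]); p=manip.get_obs()['position']; r=p[:2]-ax; print(p,np.linalg.norm(r),np.degrees(np.arctan2(r[1],r[0])))
print("yelT",blobs(T,(20,150,80),(35,255,255),(235,235,310,300),5));print("yelS",blobs(S,(20,150,80),(35,255,255),(270,210,345,270),5))
E
```

```text
[0.6254 0.1862 0.1598] 0.08725969024759833 21.995500977394002
yelT []
yelS [([309.4, 237.9], [305, 227, 9, 21, 61])]
```

View pics/t3c.png

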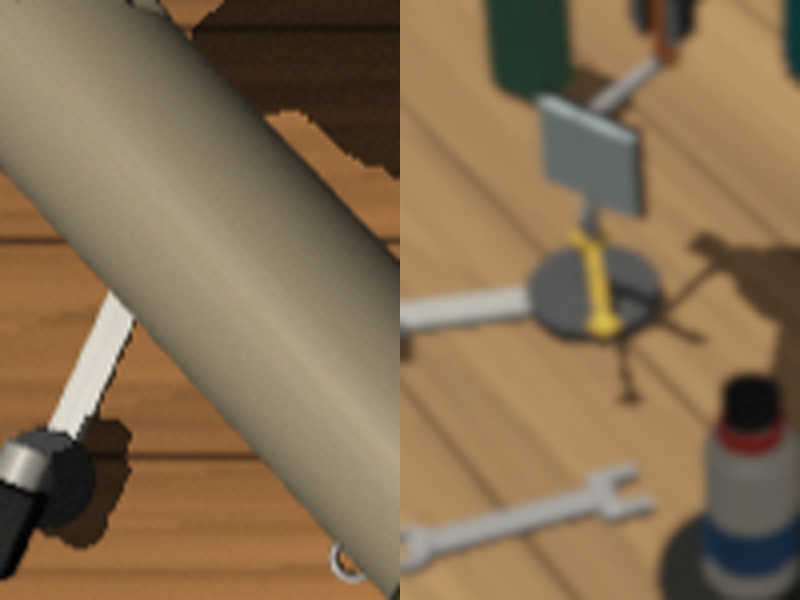

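```bash
python3 - <<'E'
from h import *
R0=R.from_quat(manip.get_obs()['ee_rot']); print(R0.inv().apply([-.0016,.0069,0]))
E
cat > ptr.py <<'E'
from h import *
def ptr(S,box,ax):
    x0,y0,x1,y1=box; m=cv2.inRange(cv2.cvtColor(S[y0:y1,x0:x1],cv2.COLOR_BGR2HSV),(18,130,80),(36,255,255))
    v,u=np.nonzero(m); P=np.array([plane("side",(a+x0,b+y0),.052)[:2] for a,b in zip(u,v)])
    d=np.linalg.norm(P-ax,axis=1); P=P[(d>.018)&(d<.1)]; c=P.mean(0); w=np.linalg.svd(P-c)[2][0]; w*=np.sign(w@(c-ax))
    far=P[(P-c)@w>np.percentile((P-c)@w,60)].mean(0)
    a=lambda v:np.degrees(np.arctan2(v[1],v[0]))%360
    n=np.array([-w[1],w[0]]); print("n",len(P),"pca dir",a(w),"dir ax->far",a(far-ax),"line offset from axis (mm, +left)",1000*(c-ax)@n, "far",far, "maxd",np.linalg.norm(P-ax,axis=1).max())
    return c,w
if __name__=="__main__":
    ptr(cv2.imread("pics/side0.png"),(272,215,318,245),np.array([.545,.1555]))
E
python3 ptr.py
```

```text
[-0.0011  0.007   0.    ]
n 91 pca dir 167.94092084886196 dir ax->far 165.4960449793337 line offset from axis (mm, +left) -2.98891712450901 far [0.469  0.1752] maxd 0.09065697728100719
```

jog_arm(offsets=[[[0,0,-0.06],[-0.0005,0.0035,0],0],[[0,0,-0.12],[-0.001,0.007,0],0],[[0,0,-0.12],[-0.001,0.007,0],0],[[0,0,-0.12],[-0.001,0.007,0],0],[[0,0,-0.12],[-0.001,0.007,0],0]])

```text
clock: 30.42
position: [0.622, 0.1943, 0.1597]
ee_rot: [-0.247, 0.969, 0.004, 0.0]
ft_force: [14.2, 9.1, -4.7]
grip_width: 0.196
grasp_force: 39.9
```

```bash
python3 - <<'E'
from ptr import *
S=cams.camera("side");cv2.imwrite("pics/s4.png",S)
for ax in([.545,.1555],[.5475,.155]):
  ax=np.array(ax);c,w=ptr(S,(285,215,335,262),ax)
B=plane("side",(339.7,267.4),.118)[:2]; 
hsv=cv2.cvtColor(S,cv2.COLOR_BGR2HSV)
bl=blobs(S,(0,120,60),(6,255,255),(320,250,360,305),3); print("band now",bl)
for b in(B,np.array([.496,-.097])):
    t=(b-c)@w; print("bottle",b,"miss mm",1000*(b-c)@np.array([-w[1],w[0]]),"dir c->b",np.degrees(np.arctan2(*(b-c)[::-1]))%360)
o=manip.get_obs();print(o['position'])
cv2.imwrite("pics/s4c.png",cv2.resize(S[170:310,270:370],(571,800)[::1],interpolation=cv2.INTER_CUBIC)[:600])
E
```

```text
n 80 pca dir 257.07917099478465 dir ax->far 259.04228431884235 line offset from axis (mm, +left) 2.6913467492506147 far [0.5288 0.0719] maxd 0.09697134000760077
n 79 pca dir 257.25986945145286 dir ax->far 257.3279983647552 line offset from axis (mm, +left) -0.08978410087550515 far [0.5288 0.0719] maxd 0.09697448181527854
band now [([339.7, 267.4], [334, 264, 13, 7, 54])]
bottle [ 0.4923 -0.1054] miss mm 3.682307657898569 dir c->b 258.2967502133577
bottle [ 0.496 -0.097] miss mm 5.431112539518956 dir c->b 258.860092078564
[0.622  0.1943 0.1598]
```

```bash
cat > ptr2.py <<'E'
from h import *
def line(n,I,box,byrow):
    x0,y0,x1,y1=box; C=I[y0:y1,x0:x1].astype(float); m=np.clip(np.minimum(C[...,1],C[...,2])-C[...,0]-60,0,None)
    hs=cv2.inRange(cv2.cvtColor(I[y0:y1,x0:x1],cv2.COLOR_BGR2HSV),(18,130,60),(38,255,255)); m=m*(cv2.dilate(hs,np.ones((3,3)))>0)
    if not byrow: m=m.T
    pts=[]
    for i,r in enumerate(m):
        if r.sum()>60:
            c=(r*np.arange(len(r))).sum()/r.sum(); uv=(c+x0,i+y0) if byrow else (i+x0,c+y0); pts.append(plane(n,uv,.052)[:2])
    P=np.array(pts)[2:]; vx,vy,px,py=cv2.fitLine(P.astype(np.float32),cv2.DIST_HUBER,0,.001,.0001).ravel()
    P0=np.array([px,py]);w=np.array([vx,vy]);w*=np.sign(w@(P[-1]-P[0])) if byrow else 1
    return P0,w,P
a=lambda v:np.degrees(np.arctan2(v[1],v[0]))%360
def rep(n,I,box,byrow):
    P0,w,P=line(n,I,box,byrow); nn=np.array([-w[1],w[0]])
    print(n,"dir",a(w)%180,"+180k; resid mm",1000*np.std((P-P0)@nn),"n",len(P),"ends",P[0],P[-1]); return P0,w
if __name__=="__main__":
    T0=cv2.imread("pics/top0.png");S0=cv2.imread("pics/side0.png");S=cv2.imread("pics/s4.png")
    L0=rep("top",T0,(240,244,264,288),True); L1=rep("side",S0,(278,222,312,238),False); L2=rep("side",S,(295,222,325,255),True)
    X=lambda A,B:A[0]+A[1]*np.linalg.solve(np.c_[A[1],-B[1]],B[0]-A[0])[0]
    print("axis in side frame",X(L1,L2))
    # cylinder axis of the bottle in the side picture: label/body columns at z .052 
    h=cv2.cvtColor(S,cv2.COLOR_BGR2HSV); m=cv2.inRange(h[285:300,320:365],(95,80,30),(125,255,255)); v,u=np.nonzero(m); print("label mean px",u.mean()+320,v.mean()+285,len(u))
    for k in(.03,.052,.114): print(k,proj("side",[.496,-.0975,k]))
    b=np.array([.496,-.0975])
    print("miss at bottle mm (+ = bottle left/CCW)",(proj("side",[*b,.052])),1000*(b-L2[0])@np.array([-L2[1][1],L2[1][0]]),L2[1])
E
python3 ptr2.py
```

```text
top dir 166.23927 +180k; resid mm 0.5557397462143944 n 35 ends [0.5388 0.1556] [0.4549 0.1766]
side dir 86.42075 +180k; resid mm 0.0 n 1 ends [0.47   0.1744] [0.47   0.1744]
side dir 75.823395 +180k; resid mm 0.3466884726434467 n 10 ends [0.5385 0.1138] [0.527  0.0712]
axis in side frame [ 0.4424 -0.2667]
label mean px 340.3671875 289.578125 128
0.03 (np.float64(339.20817603821547), np.float64(287.4906929886969))
0.052 (np.float64(339.1944313804943), np.float64(282.09814202267046))
0.114 (np.float64(339.1523391515317), np.float64(266.1531719355493))
miss at bottle mm (+ = bottle left/CCW) (np.float64(339.1944313804943), np.float64(282.09814202267046)) 10.514560692488594 [-0.2449 -0.9695]
```

```bash
sed -i 's/-60,0,None/-25,0,None/; s/r.sum()>60/r.sum()>25/; s/(95,80,30)/(95,80,30)/' ptr2.py; python3 ptr2.py; python3 - <<'E'
import cv2,numpy as np
S=cv2.imread("pics/s4.png").astype(int)
d=np.minimum(S[...,1],S[...,2])-S[...,0]; print(d[222:254,298:322])
E
```

```text
top dir 165.762 +180k; resid mm 1.3132814143989364 n 38 ends [0.5438 0.1601] [0.4524 0.1736]
side dir 168.48694 +180k; resid mm 3.1584821729133155 n 29 ends [0.4619 0.1792] [0.5448 0.1468]
side dir 76.152985 +180k; resid mm 1.6220562128089981 n 21 ends [0.5435 0.1574] [0.525  0.0562]
axis in side frame [0.5495 0.1586]
label mean px 340.3671875 289.578125 128
0.03 (np.float64(339.20817603821547), np.float64(287.4906929886969))
0.052 (np.float64(339.1944313804943), np.float64(282.09814202267046))
0.114 (np.float64(339.1523391515317), np.float64(266.1531719355493))
miss at bottle mm (+ = bottle left/CCW) (np.float64(339.1944313804943), np.float64(282.09814202267046)) 9.327199457700544 [-0.2393 -0.9709]
[[42 41 42 42 42 40 36 26 13  6  7 18 31 34 33 29 25 20 17 15 20 29 36 40]
 [41 41 42 42 42 41 35 24 12  4  7 19 33 39 40 39 36 35 33 31 34 37 39 41]
 [41 42 42 42 42 42 39 29 13  5  6 20 35 44 44 41 41 41 40 41 41 41 42 42]
 [41 41 42 41 43 46 50 45 23  7  6 20 40 47 45 43 42 42 42 42 43 43 43 42]
 [41 41 41 42 44 52 65 64 40 16 10 19 37 47 45 43 42 42 41 42 42 43 43 43]
 [41 42 42 42 43
[... 1309 characters left out ...]
77 93 96 91 78 52 30 24]
 [20 10  3  1  1  1  1  1  1  2  1  1  0  2  9 29 55 72 79 77 61 40 34 34]
 [33 25 13  5  3  1  2  1  2  1  2  1  1  1  3 11 24 38 48 50 43 39 39 41]
 [39 35 29 21 14  9  8  7  6  5  6  5  5  5  9 11 12 18 26 35 40 42 43 43]
 [41 40 38 35 30 26 24 24 23 23 24 21 18 21 25 27 26 25 24 31 39 43 44 44]
 [41 41 41 41 39 37 37 36 36 37 37 35 33 34 37 39 37 35 29 28 36 41 43 44]
 [42 41 42 42 42 41 40 41 41 42 41 40 39 40 42 43 41 39 34 29 32 39 42 44]
 [42 41 42 42 42 43 42 42 42 42 42 41 41 42 43 42 42 41 38 31 28 35 40 43]
 [43 42 41 42 43 42 42 42 42 41 41 41 41 41 43 43 42 42 40 35 28 30 36 42]
 [43 42 42 41 41 43 42 42 41 42 40 41 41 42 41 43 43 43 41 38 29 26 32 37]]
```

```bash
python3 - <<'E'
from h import *
R0=R.from_quat(manip.get_obs()['ee_rot']); print(R0.inv().apply([.0002,.0018,0]))
E
cat > ptr3.py <<'E'
from h import *
def chk(S):
    d=np.minimum(S[...,1],S[...,2]).astype(float)-S[...,0]; V=np.arange(231,245); U=np.arange(303,325)
    u=[]
    for v in V:
        r=d[v,303:325].copy(); k=r.argmax(); r[np.abs(np.arange(22)-k)>4]=0; r[r<20]=0; u.append((r*U).sum()/r.sum())
    D=[plane("side",p,.052)[:2] for p in zip(u,V)]; x=np.polyfit(V,u,1); print("slope",x[0],"resid",np.std(np.polyval(x,V)-u),"u at v=282.1:",np.polyval(x,282.1))
    P=np.array(D); c=P.mean(0); w=np.linalg.svd(P-c)[2][0]; w*=-np.sign(w[1]); n=np.array([-w[1],w[0]])
    for b in([.496,-.0975],[.4972,-.098]): print("dir",np.degrees(np.arctan2(w[1],w[0]))%360,"miss mm (+: turn more)",1000*(np.array(b)-c)@n, "deg", np.degrees(np.arctan2((np.array(b)-c)@n,.256)))
if __name__=="__main__": chk(cv2.imread("pics/s4.png"))
E
python3 ptr3.py
```

```text
[-0.001   0.0015  0.    ]
slope 0.5251569947089463 resid 0.15062363913255816 u at v=282.1: 336.54824676282414
dir 256.850765877384 miss mm (+: turn more) 6.715455323455956 deg 1.5026524501274314
dir 256.850765877384 miss mm (+: turn more) 7.997736419025436 deg 1.789404486598354
```

jog_arm(offsets=[[[0,0,-0.01],[-0.0005,0.0007,0],0],[[0,0,-0.018],[-0.001,0.0015,0],0],[[0,0,-0.018],[-0.001,0.0015,0],0],[[0,0,-0.018],[-0.001,0.0015,0],0],[[0,0,-0.018],[-0.001,0.0015,0],0]])

```text
clock: 31.1
position: [0.6214, 0.1957, 0.1597]
ee_rot: [-0.256, 0.967, 0.003, -0.0]
ft_force: [9.5, 5.8, -2.0]
grip_width: 0.196
grasp_force: 40.3
```

```bash
python3 - <<'E'
from ptr3 import *
S=cams.camera("side");cv2.imwrite("pics/s5.png",S);chk(S)
E
```

```text
slope 0.6052535340373711 resid 0.22504797499659446 u at v=282.1: 340.8147553473643
dir 259.3873583928844 miss mm (+: turn more) -4.221224190219516 deg -0.9446734931543991
dir 259.3873583928844 miss mm (+: turn more) -2.9496663945181965 deg -0.6601404571540773
```

```bash
python3 -c "
from workcell import manip, cams
print(manip.hand_in())"
```

```text
the job is handed in; nothing more can be done
None
```

I turned the bottle upside down and stood it back upright on the pad, then turned the mirror and handed the job in at about 31 s still holding the knob; the side view put the pointer within about 1° of the bottle.

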